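# Close the buffet canister snug and hang up its scoop

## Robot

A 6-joint arm with a two-finger parallel gripper is mounted at the origin on the work surface. World frame = base frame: x ahead of the robot, y to its left, z up, the work surface at z = 0. Lengths are in m, angles in rad, forces in N, time in s.
With the tool pointing down it reaches from about 0.325 to 0.9 m from the base axis. Payload 3.5 kg.
Tool frame: the origin (TCP) lies at the very end of the fingers, on their centre line; the grasp point (between the pads) lies 19 mm behind it (pinch_z is the distance from the TCP to the grasp point, in m); x points along the fingers, y is the direction in which the jaws open and shut, and the axes are right-handed (so a half turn about x gives the same grasp; the last joint's range is limited). The gripper opens to 85 mm and grips with 20 to 120 N. Pads are 22 mm wide; open, the fingers measure 114 mm over their backs; the gripper's body (76 mm by 85 mm) begins 54 mm behind the grasp point. The pads swing forward as they close: fully open they stand 13 mm farther back than shut.
Start: joints at [-1.237, 0.276, -0.026, 1.268, 0, 1.467], TCP at [0.264, -0.566, 0.198] pointing down, gripper open.
Joint ranges: [-3.12, 3.12], [-0.85, 1.88], [-1.08, 1.24], [-1.95, 2.15], [-1.57, 1.53], [-3.14, 3.14]. Speed limits (rad/s): [2.57, 2.57, 3.14, 3.14, 3.14, 3.14].

## Interface

Orientations are given as a rotation vector (axis times angle).
In Python, from plant import * gives the robot as it stands. The module is installed in compiled form; this text tells all that it offers.
- The arm moves only by the shell command python3 -m creep 'ROWS' [FORCE]. ROWS is a JSON object of lists of equal length, an entry for each row: "linear": the shift along the tool's x, y, z in units of 40 mm (1.0 is 40 mm), a list of three; "twist": the turn, a rotation vector about the tool's x, y, z in units of 5 degrees (1.0 is 5 degrees), a list of three; "grip": the opening, from 0 (shut) to 1 (fully open). A call has 1 to 5 rows; each row shifts and turns the pose as measured when the row begins, along the tool's axes as they then stand; what a row does not reach is not made up. A row lasts 1/12 s, in which the tool goes at most 41.7 mm and 7.16 degrees, less where a joint would pass 70% of its speed; a pose out of reach is approached as far as the arm can. A call is refused whole if a number of a shift passes 1 or a number of a turn 1, either way. A call with a gripper value outside its range is refused whole. The fingers move at their own pace and stop on an object; FORCE is the grip in N (left out, the last holds). Time passes only in rows, so rows that do not move let the fingers close. It gives the time, the measured TCP pose, the force and the opening at its end, in the units of the state.
- observe(): the state, without advancing time (a new reading comes with each control period).
- capture(name): name is "side" or "top" or "wrist"; returns the picture (480x640x3 uint8, red, green, blue); there is no depth.
- camera_info(name): a dict with "fx", "fy", "cx", "cy" (pixels), "R" (3x3) and "t" (3): a world point X has camera coordinates R X + t; the wrist camera has in their place "mount" (4x4, takes a point from camera to tool coordinates, whose origin is the TCP and whose axes are the tool frame's). Camera axes: x right, y down, z forward; pixel columns grow to the right and rows downward; lengths in m; the calibration is good to about 2 mm. The wrist camera is an equidistant fisheye: a pixel r from the principal point sees the ray r / f radians off the axis. A picture is of the moment at which its call begins: read the wrist's pose just before it. camera_info takes no time and is no camera call.
- finish_job(): hands the job in, once; it reports no verdict.
Trained networks look in the newest picture that a camera, given by its name, has taken for a name from the list of things; names that differ only in an ending like _2 or _b are one class to them, and where a whole thing is asked for, a point or a joint stands for the part that bears it (a point fixed in the world has none). Each returns a list of dicts, best first, with "confidence" (0 to 1); they miss things now and then, are a little off and sometimes report something else, mostly with a low value. They report only what shows in the picture. A call takes as long as a camera call. They do not tell look-alikes from the thing itself.
- look_for(query, camera): "position" ([x, y, z] in m, in world coordinates, good to about 4 mm: the middle of the surface that is visible of it).
- masks_of(query, camera): "region" (480x640 bool, what is visible of it).
- mark_of(query, camera): "position" ([x, y, z] in m, in world coordinates, good to about 4 mm: a listed point, or the origin of a listed thing).
The state is a dict: "t": time; "joint_positions": joint angles; "joint_velocities": joint speeds; "effort": joint torques, N m; "tool_pos": TCP position; "tcp_rot": TCP orientation; "force": force on the tool from outside, world axes, zero at the start; "wrist_torque": the same for the moment, N m; "finger_gap": finger opening in m.
Only numpy, scipy, OpenCV 4.12 (cv2) and the standard library are available. Lean on these libraries where they do the work, as an engineer would, in place of code of your own. Each camera call takes 0.05 s, during which the arm holds its last target.

## Task

Close up the snack canister on the buffet table: put its loose steel lid on the mouth and screw it clockwise, regrasping as often as needed, until you feel it go firmly snug on its seal, without forcing it past that. Hang the scoop by its own hook over the rim of the rectangular steel utensil tub and leave it hanging there; do not push the sauce bottle, the stack of cups or the dish about.

Things in the scene. Friction and masses are not known exactly. Their poses are not given: they have to be found in the camera images.
- canister: Upright round steel canister, 110 mm across, fixed to the table; shoulder 127 mm high. Origin: centre of its underside. A grey neck 76 mm across stands on the shoulder. Round the neck are four thread lugs, 90 degrees apart, 7 mm wide, out to 44.5 mm from the axis, tops 8.5 mm below the mouth. The neck's starting angle is random; the lid's lugs meet its lugs and then carry it round.
- mouth (a point): Centre of the canister's mouth: on its axis, at the top edge of the neck, 150 mm above the table. The neck tapers from 76 to 71 mm across over its top 8 mm. Closing is clockwise seen from above (yaw falling). From laying the lid on, 3.2 to 5.4 rad are needed in all: up to 1.4 rad until lug meets lug, then 3.2 to 4.0 rad of easy running (0.04 N m) to the seal.
- seal_mark (a point): Point on the hidden seal, 5 mm off the canister's axis, 127 mm up. Once the lid reaches the seal, the torque against turning rises by 1.5 N m per rad from about 0.1 N m. Snug: held torque 0.25 to 0.55 N m. Overtightened: 0.5 rad into the seal, about 0.75 N m. Let go when snug, it springs back a little and stays tight. The mark shifts only 0.4 mm then: too little to read; the torque tells.
- lid_mid (a point): Middle of the loose lid: on its axis, half-way up (29 mm above its lower edge). Round steel lid, 100 mm across; skirt 24 mm high, open below; whole height 58 mm with the bar on top. z up; it starts right way up on the table. Fully down on the mouth, its roof rests on the neck and this point is 9 mm above mouth. If lug lands on lug it sits about 9 mm higher; turned off, it drops.
- lid_bar (a point): Centre of the black grip bar across the lid's top, 12 mm above lid_mid. The bar is 66 mm long (lid's x), 14 mm thick (lid's y), and stands 34 mm above the lid's roof. Inside the skirt, at its lower edge, on the lid's x and y axes, are four lugs 7 mm wide and 9 mm high, reaching in to 39.5 mm from the axis (1.5 mm clear of the neck).
- tub: Rectangular open steel utensil tub fixed to the table, 110 mm (its x) by 170 mm (its y), 140 mm high, wall 5 mm, with paper-wrapped chopsticks in its middle and back (+x). Origin at the centre of its underside, z up; its -x side looks roughly towards the robot.
- scoop_mid (a point): Handle of the loose steel scoop, half-way up (82.5 mm above its foot). It starts standing upright on its round cup, 56 mm across, 45 mm high, whose axis is 31 mm to -x of this point. The flat handle, 6 mm (x) by 14 mm (y), rises to 165 mm above the foot; its top 36 mm is a black grip, 10 mm (x) by 16 mm (y). z is up along the handle.
- scoop_hook (a point): Scoop's hook, on the +x side of its handle: middle of the gap under the hook's bridge, 118 mm above the foot, 10 mm to +x of and 35.5 mm above scoop_mid. The tip hangs 24 mm below the bridge; the gap between handle and tip is 14 mm wide along x. Hung on the tub, the bridge rests on the rim (this point 140 mm above the table), cup outside or inside the tub.
- sauce: Bystander: amber sauce bottle with white cap, 52 mm across, 150 mm high; origin at the centre of its underside.
- cups: Bystander: upright stack of white cups, 68 mm across, 97 mm high; origin at the centre of its underside.
- dish: Bystander: small white bowl, 100 mm across, 30 mm high; origin at the centre of its underside.
Not all that is in view belongs to the job. Leave any yellow look-alike of the part that bears lid_mid alone.

How it is judged:
At the end, for the whole second after the job is handed in: Lid level (0.06 rad), centred (5 mm) and fully down (middle 6 to 12 mm above the mouth), its seal left turned by at least 0.03 rad. Scoop hanging on the tub, upright within 0.25 rad, handle middle 97 to 112 mm above the table. Lid and scoop at rest (distance of seal_mark from where it was at the start of the episode above 0.00015 m and horizontal distance between lid_mid and mouth below 0.005 m and z of lid_mid in the frame of mouth between 0.006 and 0.012 m and angle between lid_mid's own z axis and vertical below 0.06 rad and height (world z) of scoop_mid between 0.097 and 0.112 m and angle between scoop_mid's own z axis and vertical below 0.25 rad and contact force between scoop and tub above 0.1 N and linear speed of scoop below 0.03 m/s and linear speed of lid below 0.02 m/s); the robot touches nothing.
It fails at once if the lid is overtightened: the seal has been turned by more than 0.5 rad (beyond about 0.75 N m) (distance of seal_mark from where it was at the start of the episode above 0.00248 m).
It fails at once if the sauce bottle, cups or dish pushed by more than 30 mm (distance of any of sauce, cups, dish from where it was at the start of the episode above 0.03 m).
It also fails if it takes over 72 s, if anything falls off the work surface, if the arm or the gripper's body presses on something with over 40 N, if the wrist force passes 120 N, or if a joint passes its speed limit or range.

## Working session

There is one attempt and no reset: what is moved stays moved. The work goes in short steps, Python scripts to look and compute and a shell command to move; the robot and the scene stay as the last step left them, time stands still between calls to the robot, and variables do not carry over. Pictures are saved under pics/ and viewed, and the job is handed in when it is done.

```bash
mkdir -p pics; ls
cat > h.py <<'E'
from plant import *
import numpy as np, cv2
from scipy.spatial.transform import Rotation as R
def snap(cam,name):
    im=capture(cam); cv2.imwrite(f'pics/{name}.png',im[:,:,::-1]); return im
def st():
    s=observe()
    print('t',round(s['t'],2),'pos',np.round(s['tool_pos'],4),'rot',np.round(s['tcp_rot'],3),'F',np.round(s['force'],1),'M',np.round(s['wrist_torque'],2),'gap',round(s['finger_gap'],4),'j',np.round(s['joint_positions'],3))
    print(np.round(R.from_rotvec(s['tcp_rot']).as_matrix(),3).tolist())
    return s
E
python3 - <<'E'
from h import *
st()
for c in ['side','top','wrist']:
    snap(c,c+'0')
    print(c,camera_info(c))
for c in ['side','top']:
  for q in ['mouth','lid_mid','lid_bar','tub','scoop_mid','scoop_hook']:
    print(c,q,[(np.round(d['position'],3).tolist(),round(d['confidence'],2)) for d in mark_of(q,c)][:4])
st()
E
```

```text
pics
t 0.0 pos [ 0.2641 -0.5655  0.197 ] rot [ 1.98   0.442 -1.981] F [-0.6 -0.3  0.4] M [-0.02  0.02  0.  ] gap 0.0851 j [-1.237  0.277 -0.028  1.268  0.     1.467]
[[-0.001, 0.423, -0.906], [0.002, -0.906, -0.423], [-1.0, -0.002, -0.0]]
side {'fx': 464.37470031508576, 'fy': 464.37470031508576, 'cx': 318.96748645963305, 'cy': 242.28070822695753, 'R': array([[-0.94356396, -0.33070543,  0.01791591],
       [-0.19981144,  0.52528941, -0.82713144],
       [ 0.26412582, -0.78403122, -0.56172289]]), 't': array([0.46881965, 0.17069561, 0.8177034 ])}
top {'fx': 467.9018397557568, 'fy': 467.9018397557568, 'cx': 308.58836865434733, 'cy': 238.52925237204556, 'R': array([[ 0.01633353, -0.99961997, -0.02220657],
       [-0.98939153, -0.01295199, -0.14469504],
       [ 0.14435244,  0.02433437, -0.98922708]]), 't': array([0.0105305 , 0.47701501, 0.9449291 ])}
wrist {'fx': 371.64829954431775, 'fy': 371.64829954431775, 'cx': 317.38225529768806, 'cy': 236.00162603746074, 'mount': array([[-2.11199987e-04, -2.86862505e-01,  9.57971742e-01,
        -1.75131241e-01],
       [ 9.99999019e-01, -1.38734079e
[... 681 characters left out ...]
, 0.17)]
side scoop_hook [([0.486, -0.179, 0.118], 0.74)]
top mouth [([0.626, 0.154, 0.148], 0.66)]
top lid_mid [([0.466, 0.152, 0.028], 0.75), ([0.32, 0.126, 0.027], 0.7), ([0.623, 0.155, 0.146], 0.59)]
top lid_bar [([0.462, 0.153, 0.038], 0.89), ([0.318, 0.122, 0.042], 0.83), ([0.465, 0.295, 0.042], 0.58), ([0.577, 0.369, -0.0], 0.58)]
top tub [([0.64, -0.153, 0.002], 0.55)]
top scoop_mid [([0.476, -0.174, 0.08], 0.59)]
top scoop_hook [([0.486, -0.182, 0.119], 0.65)]
t 0.75 pos [ 0.2644 -0.5663  0.1981] rot [ 1.98   0.439 -1.98 ] F [-0.5 -0.  -0.8] M [-0.01 -0.01  0.06] gap 0.0852 j [-1.237  0.276 -0.026  1.268 -0.     1.467]
[[0.0, 0.423, -0.906], [-0.0, -0.906, -0.423], [-1.0, 0.0, 0.0]]
```

View pics/top0.png

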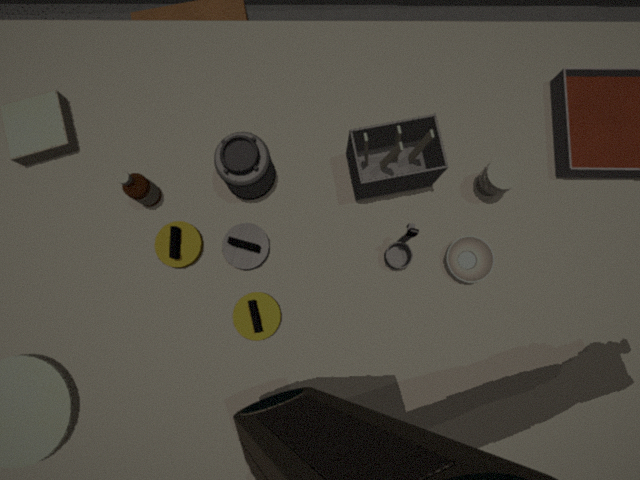

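View pics/side0.png

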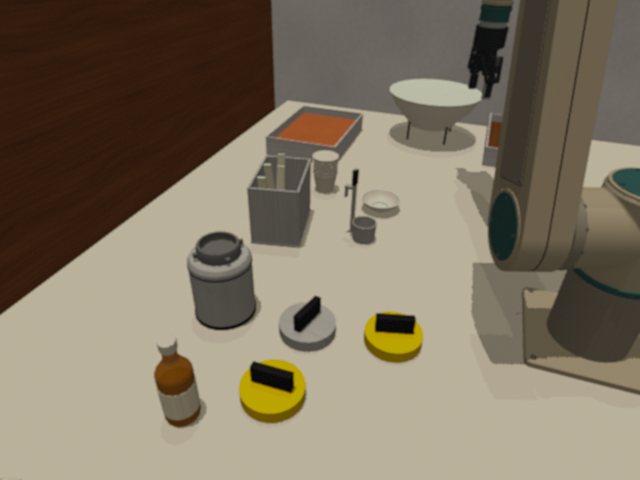

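Top view shows the steel lid at pixel (244,246) and yellow look-alikes at (178,245) and (257,315). The canister is at (243,160), the tub at (397,157), and the scoop's cup at (398,256) with its handle top at (411,230). Next I'll work out the yaws.

```bash
cat >> h.py <<'E'
def ray(cam,uv):
    c=camera_info(cam); d=np.array([(uv[0]-c['cx'])/c['fx'],(uv[1]-c['cy'])/c['fy'],1.]); Rm=np.array(c['R']); return -Rm.T@c['t'], Rm.T@d
def onz(cam,uv,z):
    o,d=ray(cam,uv); return o+d*(z-o[2])/d[2]
def tri(u1,u2,c1='top',c2='side'):
    o1,d1=ray(c1,u1);o2,d2=ray(c2,u2)
    A=np.stack([d1,-d2],1); s=np.linalg.lstsq(A,o2-o1,rcond=None)[0]
    p,q=o1+s[0]*d1,o2+s[1]*d2
    return (p+q)/2,np.linalg.norm(p-q)
def proj(cam,X):
    c=camera_info(cam); p=np.array(c['R'])@X+c['t']; return p[0]/p[2]*c['fx']+c['cx'],p[1]/p[2]*c['fy']+c['cy']
E
python3 - <<'E'
from h import *
t=cv2.imread('pics/top0.png'); s=cv2.imread('pics/side0.png')
a=cv2.resize(t[205:285,205:285],(400,400),interpolation=cv2.INTER_CUBIC)
b=cv2.resize(t[205:285,375:455],(400,400),interpolation=cv2.INTER_CUBIC)
c=cv2.resize(t[105:205,340:460],(400,333),interpolation=cv2.INTER_CUBIC)
d=cv2.resize(s[160:250,320:410],(400,400),interpolation=cv2.INTER_CUBIC)
c=cv2.copyMakeBorder(c,0,67,0,0,cv2.BORDER_CONSTANT)
cv2.imwrite('pics/z0.png',cv2.resize(np.vstack([np.hstack([a,b]),np.hstack([c,d])]),(600,600)))
# bar: dark pixels inside lid masks
for cam,im,box in (('top',t,(205,285,220,275)),('side',s,(270,340,290,345))):
    x0,x1,y0,y1=box
    m=(im[y0:y1,x0:x1].max(2)<35).astype(np.uint8)
    n,l,stt,cen=cv2.connectedComponentsWithStats(m); k=1+np.argmax(stt[1:,4]); ys,xs=np.where(l==k)
    p=np.stack([xs+x0,ys+y0],1).astype(float); mu=p.mean(0); w=np.linalg.svd(p-mu,full_matrices=False)[2][0]
    pr=(p-mu)@w; print(cam,stt[k],mu,w,pr.min(),pr.max())
    if cam=='top':
        e=[onz('top',mu+w*v,0.058) for v in (pr.min(),pr.max())]; print(np.round(e,4)); dd=e[1]-e[0]; print('bar yaw',np.degrees(np.arctan2(dd[1],dd[0])),np.linalg.norm(dd))
    mt=mu
for q in ['lid_mid']:pass
E
```

```text
top [ 23  17  33  16 233] [243.96995708 244.57939914] [0.95698178 0.29014802] -16.611661542453774 16.53654985870296
[[0.4687 0.1821 0.058 ]
 [0.4497 0.1163 0.058 ]]
bar yaw -106.07382626795842 0.06852751612082009
side [ 25   8  25  33 437] [306.6201373  314.15331808] [-0.63224503  0.7747685 ] -19.70994358222028 18.359793909798068
```

View pics/z0.png

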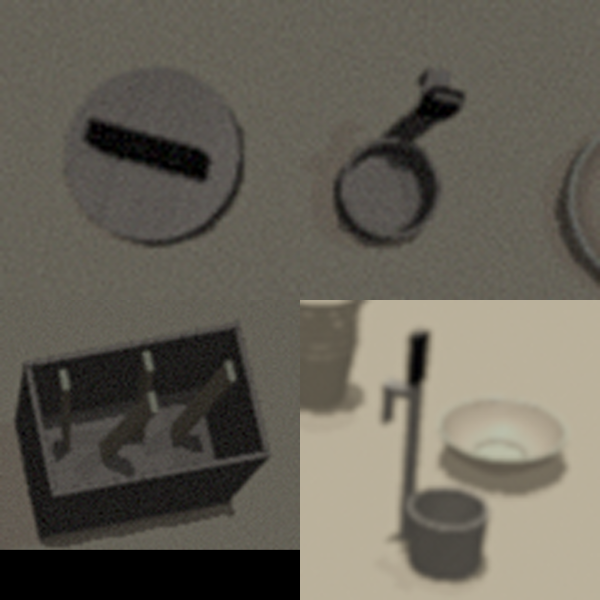

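View pics/wrist0.png

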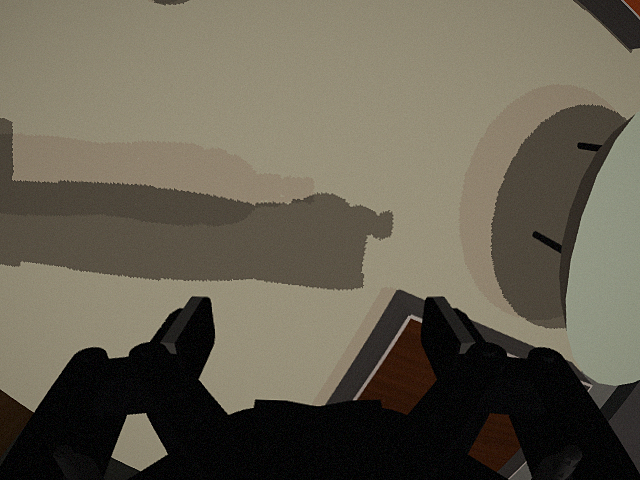

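Run:
```python
from h import *
cup=onz('top',(397.7,256),.045); grip=onz('top',(413,231),.165)
print('cup',cup,'grip top',grip,'yaw',np.degrees(np.arctan2(*(grip-cup)[1::-1])),np.linalg.norm((grip-cup)[:2]))
print('grip tri',tri((413,231),(354.5,171)))
a=onz('top',(360,182),.14); b=onz('top',(447,167),.14); c=onz('top',(435,115.5),.14);d=onz('top',(349.5,131),.14)
print(np.round([a,b,c,d],4)); print('mid -x wall',(a+b)/2,'centre',(a+b+c+d)/4)
for p,q in((a,b),(d,c),(a,d),(b,c)):
    v=q-p; print(np.degrees(np.arctan2(v[1],v[0])),np.linalg.norm(v))
# scoop mask pca + side
m=cv2.imread('pics/top0.png')
```

```text
cup [ 0.44149083 -0.16617142  0.045     ] grip top [ 0.47403735 -0.17421749  0.165     ] yaw -13.886106352145736 0.03352634160765681
grip tri (array([ 0.47749614, -0.1740767 ,  0.16319222]), np.float64(0.006347235825065444))
[[ 0.571  -0.0807  0.14  ]
 [ 0.602  -0.2453  0.14  ]
 [ 0.7045 -0.225   0.14  ]
 [ 0.672  -0.0605  0.14  ]]
mid -x wall [ 0.58649288 -0.16303284  0.14      ] centre [ 0.63735635 -0.15289529  0.14      ]
-79.34642472144695 0.1674880793068705
-78.81384280878486 0.1677209460940245
11.339326768943963 0.1029495869796677
11.205408410206399 0.1045060558584705
```

```bash
cat >> h.py <<'E'
def yawof(s):
    M=R.from_rotvec(s['tcp_rot']).as_matrix(); return np.degrees(np.arctan2(M[1,1],M[0,1]))
def plan(xyz,yaw,n=None,show=99,turn=None):
    """rows (linear,twist x) toward pose, tool kept down; yaw change signed 'turn' or shortest"""
    s=observe(); p=np.array(s['tool_pos']); M=R.from_rotvec(s['tcp_rot']).as_matrix()
    y=yawof(s); dy=(yaw-y+180)%360-180 if turn is None else turn
    d=np.array(xyz)-p
    if n is None: n=int(max(1,np.ceil(max(np.linalg.norm(d)/.040,abs(dy)/5))))
    tilt=np.degrees(np.arccos(np.clip(-M[2,0],-1,1)))
    # tilt correction rotvec in tool axes
    c=np.cross(M[:,0],[0,0,-1]); tc=np.degrees(M.T@c)/5
    print('t',round(s['t'],2),'pos',np.round(p,4),'yaw',round(y,1),'d mm',np.round(d*1e3,1),'dyaw',round(dy,1),'n',n,'tilt',round(tilt,2),'tiltfix',np.round(tc,2))
    for i in range(n):
        a=np.radians(y+dy*i/n); Y=np.array([np.cos(a),np.sin(a),0]);Z=np.array([np.sin(a),-np.cos(a),0]);X=np.array([0,0,-1.])
        v=d/n/.04
        if i<show: print([round(float(v@X),2),round(float(v@Y),2),round(float(v@Z),2)],round(-dy/n/5,2))
E
python3 -c "
from h import *
plan([.474,-.174,.215],76,turn=141,n=30)"
```

```text
t 0.75 pos [ 0.2644 -0.5663  0.1981] yaw -65.0 d mm [209.6 392.3  16.9] dyaw 141 n 30 tilt 0.0 tiltfix [-0.  0. -0.]
[-0.01, -0.22, -0.3] -0.94
[-0.01, -0.2, -0.31] -0.94
[-0.01, -0.17, -0.33] -0.94
[-0.01, -0.14, -0.34] -0.94
[-0.01, -0.11, -0.35] -0.94
[-0.01, -0.09, -0.36] -0.94
[-0.01, -0.06, -0.37] -0.94
[-0.01, -0.03, -0.37] -0.94
[-0.01, 0.0, -0.37] -0.94
[-0.01, 0.04, -0.37] -0.94
[-0.01, 0.07, -0.36] -0.94
[-0.01, 0.09, -0.36] -0.94
[-0.01, 0.12, -0.35] -0.94
[-0.01, 0.15, -0.34] -0.94
[-0.01, 0.18, -0.32] -0.94
[-0.01, 0.21, -0.31] -0.94
[-0.01, 0.23, -0.29] -0.94
[-0.01, 0.25, -0.27] -0.94
[-0.01, 0.27, -0.25] -0.94
[-0.01, 0.29, -0.23] -0.94
[-0.01, 0.31, -0.2] -0.94
[-0.01, 0.33, -0.17] -0.94
[-0.01, 0.34, -0.15] -0.94
[-0.01, 0.35, -0.12] -0.94
[-0.01, 0.36, -0.09] -0.94
[-0.01, 0.37, -0.06] -0.94
[-0.01, 0.37, -0.03] -0.94
[-0.01, 0.37, 0.0] -0.94
[-0.01, 0.37, 0.03] -0.94
[-0.01, 0.37, 0.06] -0.94
```

```bash
python3 -m creep '{"linear":[[-0.2,-0.2,-0.3],[-0.2,-0.2,-0.3],[-0.1,-0.2,-0.3],[-0.1,-0.15,-0.35],[0,-0.1,-0.35]],"twist":[[-1,0,0],[-1,0,0],[-1,0,0],[-1,0,0],[-1,0,0]],"grip":[0.7,0.7,0.7,0.7,0.7]}' 60
python3 -m creep '{"linear":[[0,-0.1,-0.35],[0,-0.05,-0.35],[0,-0.05,-0.4],[0,0,-0.4],[0,0.05,-0.4]],"twist":[[-1,0,0],[-1,0,0],[-1,0,0],[-1,0,0],[-1,0,0]],"grip":[0.7,0.7,0.7,0.7,0.7]}'
python3 -m creep '{"linear":[[0,0.1,-0.35],[0,0.1,-0.35],[0,0.15,-0.35],[0,0.15,-0.35],[0,0.2,-0.3]],"twist":[[-1,0,0],[-1,0,0],[-1,0,0],[-1,0,0],[-1,0,0]],"grip":[0.7,0.7,0.7,0.7,0.7]}'
python3 -c "
from h import *
plan([.474,-.174,.215],76,show=30)"
```

```text
t: 1.17
tool_pos: [0.2966, -0.5016, 0.2222]
tcp_rot: [1.691, 0.804, -1.693]
force: [0.4, 0.1, 0.2]
finger_gap: 0.0599
t: 1.58
tool_pos: [0.3292, -0.4287, 0.2234]
tcp_rot: [1.371, 1.091, -1.373]
force: [-0.2, -0.5, 0.1]
finger_gap: 0.0595
t: 2.0
tool_pos: [0.3615, -0.3579, 0.2239]
tcp_rot: [1.033, 1.307, -1.036]
force: [-0.3, -0.6, 0.1]
finger_gap: 0.0594
t 2.0 pos [ 0.3615 -0.3579  0.2239] yaw 13.4 d mm [112.5 183.9  -8.9] dyaw 62.6 n 13 tilt 0.26 tiltfix [ 0.    0.05 -0.01]
[0.02, 0.29, -0.29] -0.96
[0.02, 0.32, -0.27] -0.96
[0.02, 0.34, -0.24] -0.96
[0.02, 0.36, -0.21] -0.96
[0.02, 0.37, -0.18] -0.96
[0.02, 0.39, -0.15] -0.96
[0.02, 0.4, -0.12] -0.96
[0.02, 0.41, -0.08] -0.96
[0.02, 0.41, -0.05] -0.96
[0.02, 0.41, -0.01] -0.96
[0.02, 0.41, 0.02] -0.96
[0.02, 0.41, 0.06] -0.96
[0.02, 0.4, 0.09] -0.96
```

```bash
python3 -m creep '{"linear":[[0,0.3,-0.3],[0,0.3,-0.25],[0,0.35,-0.25],[0,0.35,-0.2],[0,0.35,-0.2]],"twist":[[-1,0,0],[-1,0,0],[-1,0,0],[-1,0,0],[-1,0,0]],"grip":[0.7,0.7,0.7,0.7,0.7]}' 60
python3 -m creep '{"linear":[[0,0.4,-0.15],[0,0.4,-0.1],[0,0.4,-0.1],[0,0.4,-0.05],[0,0.4,0]],"twist":[[-1,0,0],[-1,0,0],[-1,0,0],[-1,0,0],[-1,0,0]],"grip":[0.7,0.7,0.7,0.7,0.7]}'
python3 -c "
from h import *
plan([.474,-.174,.215],76,show=30)"
```

```text
t: 2.42
tool_pos: [0.4042, -0.2836, 0.2246]
tcp_rot: [0.683, 1.454, -0.689]
force: [0.6, -0.1, -0.1]
finger_gap: 0.0599
t: 2.83
tool_pos: [0.4454, -0.2077, 0.2252]
tcp_rot: [0.325, 1.539, -0.334]
force: [0.4, -0.5, 0.0]
finger_gap: 0.0595
t 2.83 pos [ 0.4454 -0.2077  0.2252] yaw 65.9 d mm [ 28.6  33.7 -10.2] dyaw 10.1 n 3 tilt 0.48 tiltfix [-0.    0.08  0.05]
[0.08, 0.35, 0.1] -0.67
[0.08, 0.35, 0.12] -0.67
[0.08, 0.34, 0.14] -0.67
```

```bash
python3 -m creep '{"linear":[[0.05,0.35,0.1],[0.05,0.35,0.1],[0.05,0.35,0.15],[0,0,0]],"twist":[[-0.7,0,0],[-0.7,0.1,0.05],[-0.7,0,0],[0,0,0]],"grip":[0.7,0.7,0.7,0.7]}' 60
cat >> h.py <<'E'
def wproj(X,s):
    c=camera_info('wrist'); M=np.array(c['mount']); T=R.from_rotvec(s['tcp_rot']).as_matrix().T@(np.array(X)-s['tool_pos'])
    p=np.linalg.inv(M)@np.append(T,1); r=np.hypot(p[0],p[1]); th=np.arctan2(r,p[2])
    return c['cx']+c['fx']*th*p[0]/r, c['cy']+c['fy']*th*p[1]/r
def wray(uv,s):
    c=camera_info('wrist'); M=np.array(c['mount']); u=np.array([uv[0]-c['cx'],uv[1]-c['cy']])/c['fx']; th=np.linalg.norm(u)
    d=np.append(u/th*np.sin(th),np.cos(th)); Q=R.from_rotvec(s['tcp_rot']).as_matrix()
    return Q@M[:3,3]+s['tool_pos'],Q@M[:3,:3]@d
def wonz(uv,z,s):
    o,d=wray(uv,s); return o+d*(z-o[2])/d[2]
E
python3 - <<'E'
from h import *
s=st(); im=snap('wrist','w1'); snap('top','t1')
for c in ['wrist','top']:
  for q in ['scoop_mid','scoop_hook','tub']:
    print(c,q,[(np.round(d['position'],4).tolist(),round(d['confidence'],2)) for d in mark_of(q,c)][:3])
for X in ([.474,-.174,.165],[.484,-.177,.118]): print(wproj(X,s))
E
```

```text
t: 3.17
tool_pos: [0.4752, -0.169, 0.2199]
tcp_rot: [0.174, 1.564, -0.174]
force: [0.0, -0.4, -0.1]
finger_gap: 0.0601
t 3.17 pos [ 0.4752 -0.169   0.2199] rot [ 0.174  1.564 -0.174] F [ 0.  -0.4 -0.1] M [-0.01  0.02  0.02] gap 0.0601 j [-0.47   0.051 -0.249  1.272  0.    -0.249]
[[0.0, 0.22, 0.976], [0.0, 0.976, -0.22], [-1.0, 0.0, 0.0]]
wrist scoop_mid [([0.4882, -0.174, 0.116], 0.67), ([0.4754, -0.1718, 0.0832], 0.62)]
wrist scoop_hook [([0.4847, -0.1778, 0.1159], 0.57)]
wrist tub [([0.6371, -0.1519, 0.0021], 0.93)]
top scoop_mid [([0.4766, -0.1754, 0.0797], 0.62)]
top scoop_hook [([0.4852, -0.1803, 0.1209], 0.58), ([0.4605, 0.1523, 0.0417], 0.35)]
top tub [([0.6417, -0.1504, 0.0013], 0.73)]
(np.float64(310.69080469197206), np.float64(243.4900448845467))
(np.float64(310.87374709937467), np.float64(237.73755161941975))
```

View pics/w1.png

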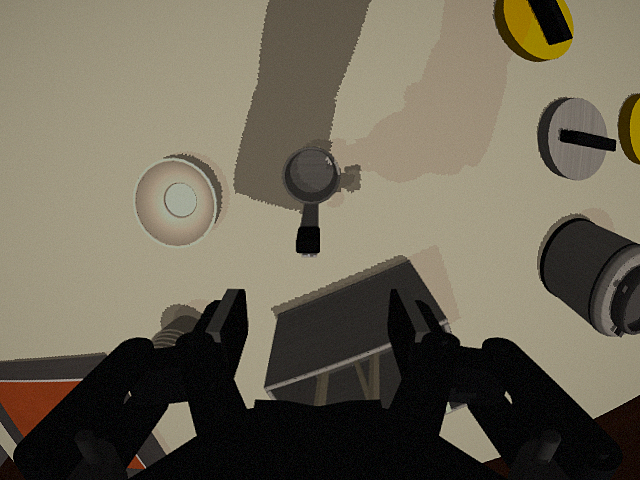

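Run:
```python
from h import *
s=observe()
cup=wonz((311.5,174),.045,s); 
for uv in ((308,246),(308,250),(308,240)): 
  g=wonz(uv,.165,s); print(uv,g,'yaw',np.degrees(np.arctan2(*(g-cup)[1::-1])))
print(cup)
im=cv2.imread('pics/w1.png'); cv2.imwrite('pics/w1z.png',cv2.resize(im[140:265,270:360],(540,600+150),interpolation=cv2.INTER_CUBIC)[150:])
```

```text
(308, 246) [ 0.47401792 -0.17843722  0.165     ] yaw -13.850565277691864
(308, 250) [ 0.47670098 -0.17908247  0.165     ] yaw -13.824567990656307
(308, 240) [ 0.47002841 -0.17747869  0.165     ] yaw -13.900507545737868
[ 0.44286912 -0.17075719  0.045     ]
```

View pics/w1z.png

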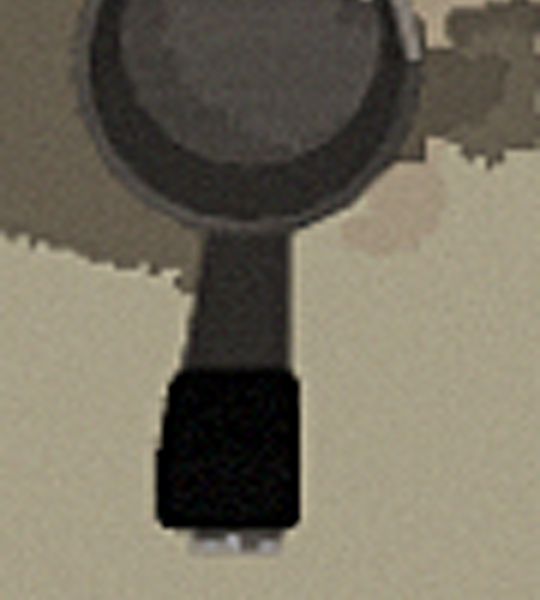

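```bash
python3 -m creep '{"linear":[[0.5,-0.15,0.05],[0.5,0,0],[0.4,0,0],[0,0,0]],"twist":[[0.25,0,0],[0,0,0],[0,0,0],[0,0,0]],"grip":[0.7,0.7,0.7,0.7]}' 60
python3 - <<'E'
from h import *
plan([.475,-.1765,.133],76)
s=st();snap('wrist','w2')
E
```

```text
t: 3.9
tool_pos: [0.4757, -0.1806, 0.1651]
tcp_rot: [0.196, 1.556, -0.202]
force: [-0.7, -0.1, 0.5]
finger_gap: 0.0601
t 3.9 pos [ 0.4757 -0.1806  0.1651] yaw 75.5 d mm [ -0.7   4.1 -32.1] dyaw 0.5 n 1 tilt 0.38 tiltfix [-0.    0.07  0.03]
[0.8, 0.09, -0.04] -0.11
t 3.9 pos [ 0.4757 -0.1806  0.1651] rot [ 0.196  1.556 -0.202] F [-0.7 -0.1  0.5] M [ 0.09 -0.03  0.  ] gap 0.0601 j [-4.89e-01  8.70e-02 -3.28e-01  1.15e+00 -1.00e-03 -2.35e-01]
[[0.005, 0.251, 0.968], [-0.004, 0.968, -0.251], [-1.0, -0.003, 0.006]]
```

View pics/w2.png

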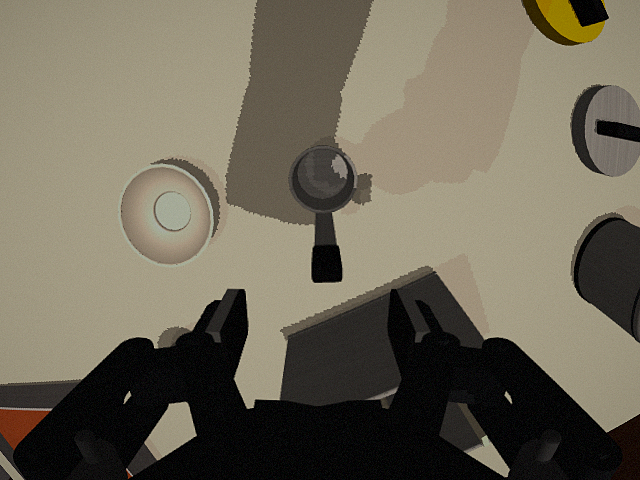

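```bash
python3 -m creep '{"linear":[[0.4,0.1,-0.05],[0.35,0,0],[0,0,0]],"twist":[[-0.1,0.07,0],[0,0,0],[0,0,0]],"grip":[0.7,0.7,0.7]}' 60
python3 - <<'E'
from h import *
plan([.475,-.1765,.133],76)
s=observe();snap('wrist','w3');snap('side','s3')
print(wproj([.475,-.176,.165],s))
a=cv2.imread('pics/w3.png');b=cv2.imread('pics/s3.png')
cv2.imwrite('pics/z3.png',np.hstack([cv2.resize(a[200:400,220:420],(400,400)),cv2.resize(b[130:250,300:420],(400,400))]))
E
```

```text
t: 4.2
tool_pos: [0.4777, -0.1786, 0.1397]
tcp_rot: [0.189, 1.556, -0.198]
force: [-0.1, 0.7, -0.4]
finger_gap: 0.0597
t 4.2 pos [ 0.4777 -0.1786  0.1397] yaw 75.9 d mm [-2.7  2.1 -6.7] dyaw 0.1 n 1 tilt 0.49 tiltfix [-0.    0.08  0.05]
[0.17, 0.03, -0.08] -0.03
(np.float64(323.21181860144173), np.float64(292.41438231627563))
```

View pics/z3.png

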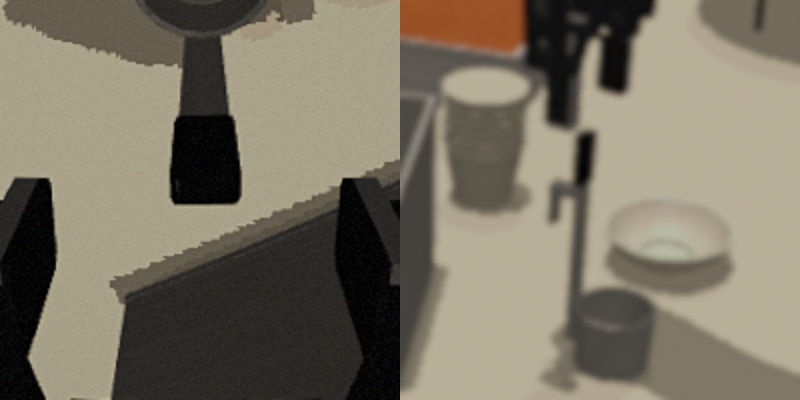

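Run:
```python
from h import *
s=observe();M=R.from_rotvec(s['tcp_rot']).as_matrix();p=np.array(s['tool_pos'])
for k in (-.03,.03):
  for up in (0,.01,.02):
    u=np.array(proj('side',p+M[:,1]*k-M[:,0]*up)); print(k,up,u,'zoom',400+(u[0]-300)/.3,(u[1]-130)/.3)
for X in ([.475,-.1765,.165],[.475,-.1765,.13],[.485,-.179,.118]):
    u=np.array(proj('side',np.array(X))); print(X,'zoom',400+(u[0]-300)/.3,(u[1]-130)/.3)
```

```text
-0.03 0 [362.05578413 174.24800117] zoom 606.8526137780309 147.49333723463073
-0.03 0.01 [362.40410236 170.12946762] zoom 608.0136745225095 133.7648920823863
-0.03 0.02 [362.75633383 165.96466362] zoom 609.1877794279296 119.88221206439894
0.03 0 [348.2783021  184.53451769] zoom 560.9276736735554 181.7817256217858
0.03 0.01 [348.56118773 180.30091933] zoom 561.8706257625263 167.66973108961918
0.03 0.02 [348.84738729 176.01772535] zoom 562.8246243160179 153.39241782202882
[0.475, -0.1765, 0.165] zoom 591.5094118758017 134.13589538423707
[0.475, -0.1765, 0.13] zoom 588.0461788054165 183.25003828873142
[0.485, -0.179, 0.118] zoom 573.2654388189635 195.41326770985924
```

Run:
```python
from h import *
p=np.array([.2641,-.5655,.197]);Y=np.array([.423,-.906,0])
for k in (-.0425,.0425):
  for up in (0,.013,.03): print(k,up,proj('side',p+Y*k+[0,0,up]))
a=cv2.imread('pics/side0.png');b=cv2.imread('pics/s3.png')
cv2.imwrite('pics/z4.png',np.hstack([cv2.resize(a[0:120,430:550],(400,400)),cv2.resize(b[60:210,290:440],(400,400))]))
```

```text
-0.0425 0 (np.float64(481.3284876041039), np.float64(117.58923640657835))
-0.0425 0.013 (np.float64(482.426839158441), np.float64(112.5771937240001))
-0.0425 0.03 (np.float64(483.88386104878015), np.float64(105.92845191178685))
0.0425 0 (np.float64(469.1600094847846), np.float64(106.90607890838734))
0.0425 0.013 (np.float64(470.1256429086519), np.float64(102.1121820148555))
0.0425 0.03 (np.float64(471.4055793722423), np.float64(95.7579245036041))
```

View pics/z4.png

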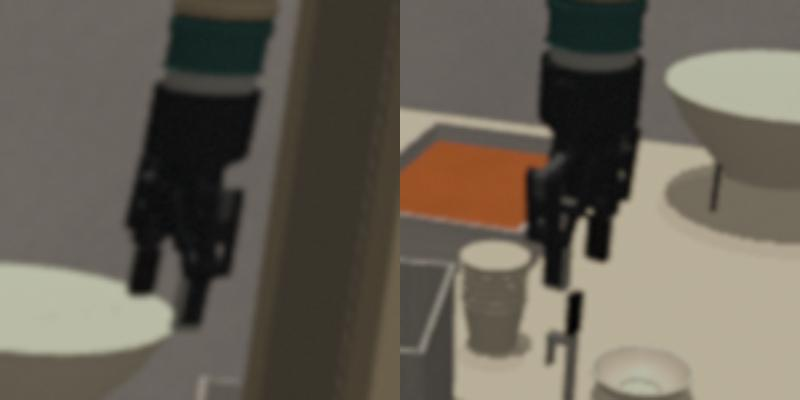

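Run:
```python
from h import *
s=observe();M=R.from_rotvec(s['tcp_rot']).as_matrix();p=np.array(s['tool_pos'])
for z in (-.011,.011):
 for up in (0,.015,.03,.045):
  print(z,up,[np.round(wproj(p+M[:,1]*k-M[:,0]*up+M[:,2]*z,s)) for k in (-.03,.03)])
print(np.array(camera_info('wrist')['mount']))
```

```text
-0.011 0 [array([260., 256.]), array([378., 256.])]
-0.011 0.015 [array([255., 267.]), array([383., 267.])]
-0.011 0.03 [array([249., 280.]), array([389., 280.])]
-0.011 0.045 [array([243., 295.]), array([396., 295.])]
0.011 0 [array([262., 296.]), array([376., 295.])]
0.011 0.015 [array([258., 309.]), array([380., 309.])]
0.011 0.03 [array([253., 324.]), array([385., 324.])]
0.011 0.045 [array([248., 342.]), array([391., 342.])]
[[ 1.44706713e-04 -2.87074768e-01  9.57908167e-01 -1.75138445e-01]
 [ 9.99999031e-01 -1.28475317e-03 -5.36091880e-04 -7.08893434e-04]
 [ 1.38457400e-03  9.57907316e-01  2.87074304e-01 -7.41169372e-02]
 [ 0.00000000e+00  0.00000000e+00  0.00000000e+00  1.00000000e+00]]
```

View pics/w3.png

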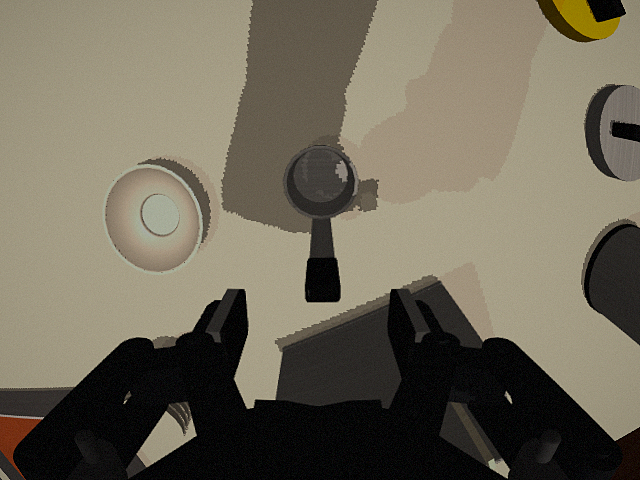

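```bash
python3 -m creep '{"linear":[[0.35,0.05,-0.1],[0.35,0,0],[0,0,0]],"twist":[[0,0.07,0.05],[0,0,0],[0,0,0]],"grip":[0.5,0.35,0.35]}' 30
python3 - <<'E'
from h import *
plan([.475,-.1765,.133],76)
s=observe();snap('wrist','w4');snap('side','s4')
a=cv2.imread('pics/w4.png');b=cv2.imread('pics/s4.png')
cv2.imwrite('pics/z4.png',np.hstack([cv2.resize(a[200:400,220:420],(400,400)),cv2.resize(b[130:250,300:420],(400,400))]))
E
```

```text
t: 4.55
tool_pos: [0.4788, -0.1781, 0.1166]
tcp_rot: [0.191, 1.551, -0.196]
force: [0.0, -0.8, -1.0]
finger_gap: 0.03
t 4.55 pos [ 0.4788 -0.1781  0.1166] yaw 75.8 d mm [-3.8  1.6 16.4] dyaw 0.2 n 1 tilt 0.69 tiltfix [-0.    0.14  0.03]
[-0.41, 0.02, -0.1] -0.03
```

View pics/z4.png

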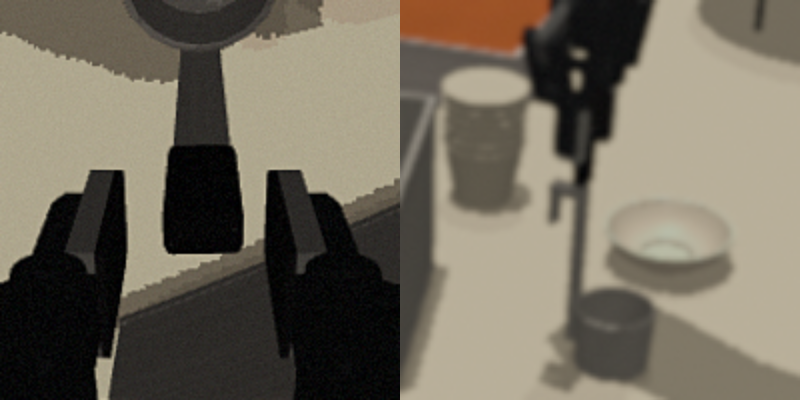

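```bash
python3 -m creep '{"linear":[[0.3,0.03,-0.1],[0,0,-0.05],[0,0,0]],"twist":[[0,0.14,0.03],[0,0.05,0],[0,0,0]],"grip":[0.35,0.35,0.35]}' 30
python3 - <<'E'
from h import *
plan([.475,-.1765,.103],76)
s=observe();snap('wrist','w5');snap('side','s5')
a=cv2.imread('pics/w5.png');b=cv2.imread('pics/s5.png')
cv2.imwrite('pics/z5.png',np.hstack([cv2.resize(a[200:400,220:420],(400,400)),cv2.resize(b[130:250,300:420],(400,400))]))
E
```

```text
t: 4.9
tool_pos: [0.4755, -0.1766, 0.1073]
tcp_rot: [0.193, 1.563, -0.194]
force: [-0.6, -1.3, 0.2]
finger_gap: 0.0302
t 4.9 pos [ 0.4755 -0.1766  0.1073] yaw 75.9 d mm [-0.5  0.1 -4.3] dyaw 0.1 n 1 tilt 0.05 tiltfix [-0.   -0.01  0.01]
[0.11, -0.0, -0.01] -0.03
```

View pics/z5.png

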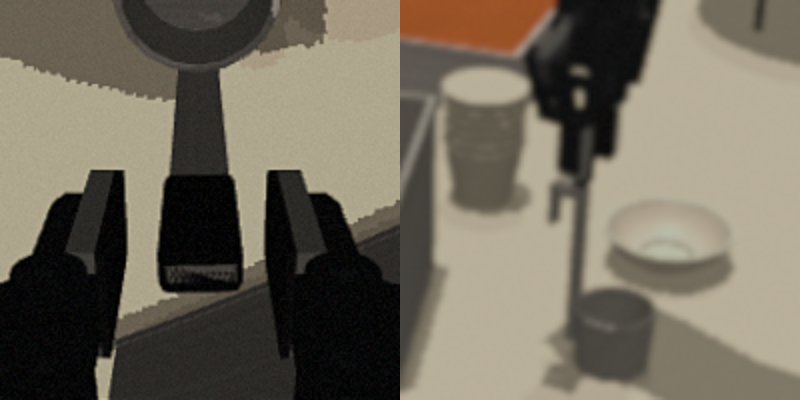

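```bash
python3 -m creep '{"linear":[[0,0,0],[0,0,0],[0,0,0],[0,0,0]],"twist":[[0,0,0],[0,0,0],[0,0,0],[0,0,0]],"grip":[0.1,0,0,0]}' 50
python3 - <<'E'
from h import *
s=st();snap('wrist','w6');snap('side','s6')
a=cv2.imread('pics/w6.png');b=cv2.imread('pics/s6.png')
cv2.imwrite('pics/z6.png',np.hstack([cv2.resize(a[200:400,220:420],(400,400)),cv2.resize(b[130:250,300:420],(400,400))]))
E
```

```text
t: 5.33
tool_pos: [0.4757, -0.1766, 0.1076]
tcp_rot: [0.193, 1.562, -0.194]
force: [-0.1, -0.0, -1.9]
finger_gap: 0.0146
t 5.33 pos [ 0.4757 -0.1766  0.1076] rot [ 0.193  1.562 -0.194] F [-0.1 -0.  -1.9] M [ 0.03 -0.07  0.  ] gap 0.0146 j [-4.830e-01  1.370e-01 -4.000e-01  1.033e+00 -1.000e-03 -2.360e-01]
[[-0.0, 0.244, 0.97], [-0.001, 0.97, -0.244], [-1.0, -0.001, 0.0]]
```

View pics/z6.png

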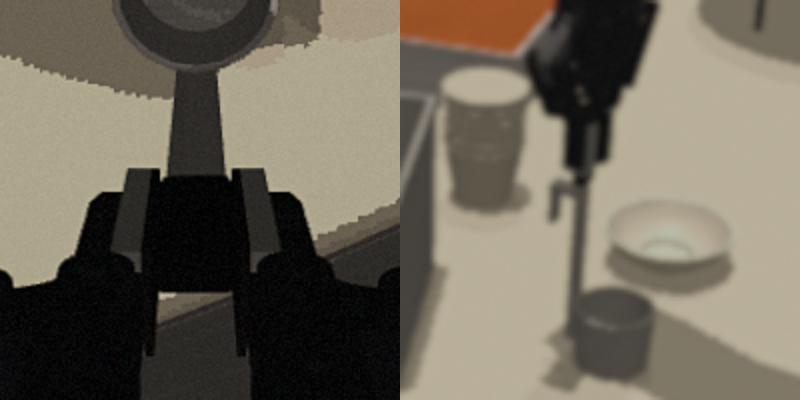

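```bash
python3 -m creep '{"linear":[[-0.3,0,0],[-0.5,0,0],[-0.6,0,0],[-0.5,0,0],[0,0,0]],"twist":[[0,0,0],[0,0,0],[0,0,0],[0,0,0],[0,0,0]],"grip":[0,0,0,0,0]}' 50
python3 - <<'E'
from h import *
for a,b in (((432,132),(281,154)),((399,128),(267,166)),((365,135),(261,178))): print(tri(a,b))
C=np.array([.6385,-.1525]);u=np.array([np.cos(np.radians(11)),np.sin(np.radians(11))])
w=C-.0525*u; print('wall mid',w)
T=w-.010*u; print('TCP target',T)
plan([*T,.19],101)
s=st();snap('wrist','w7');snap('side','s7')
a=cv2.imread('pics/w7.png');b=cv2.imread('pics/s7.png')
cv2.imwrite('pics/z7.png',np.hstack([cv2.resize(a,(533,400)),cv2.resize(b[60:240,240:420],(400,400))[:,:260]]))
E
```

```text
t: 5.85
tool_pos: [0.4727, -0.175, 0.1832]
tcp_rot: [0.196, 1.57, -0.192]
force: [0.8, 0.1, -0.6]
finger_gap: 0.0149
(array([ 0.66660248, -0.21443941,  0.15557662]), np.float64(0.0029002054249387048))
(array([ 0.67528744, -0.15363577,  0.15037453]), np.float64(0.0013332843423896174))
(array([ 0.65943176, -0.08883442,  0.15367146]), np.float64(0.0009749288572447389))
wall mid [ 0.58696457 -0.16251747]
TCP target [ 0.5771483  -0.16442556]
t 5.85 pos [ 0.4727 -0.175   0.1832] yaw 75.9 d mm [104.5  10.6   6.8] dyaw 25.1 n 6 tilt 0.47 tiltfix [ 0.   -0.09 -0.01]
[-0.03, 0.15, 0.41] -0.84
[-0.03, 0.12, 0.42] -0.84
[-0.03, 0.09, 0.43] -0.84
[-0.03, 0.06, 0.43] -0.84
[-0.03, 0.02, 0.44] -0.84
[-0.03, -0.01, 0.44] -0.84
t 5.85 pos [ 0.4727 -0.175   0.1832] rot [ 0.196  1.57  -0.192] F [ 0.8  0.1 -0.6] M [-0.03 -0.13  0.03] gap 0.0149 j [-4.820e-01  7.700e-02 -2.990e-01  1.203e+00 -1.000e-03 -2.360e-01]
[[-0.008, 0.244, 0.97], [0.003, 0.97, -0.244], [-1.0, 0.001, -0.008]]
```

View pics/z7.png

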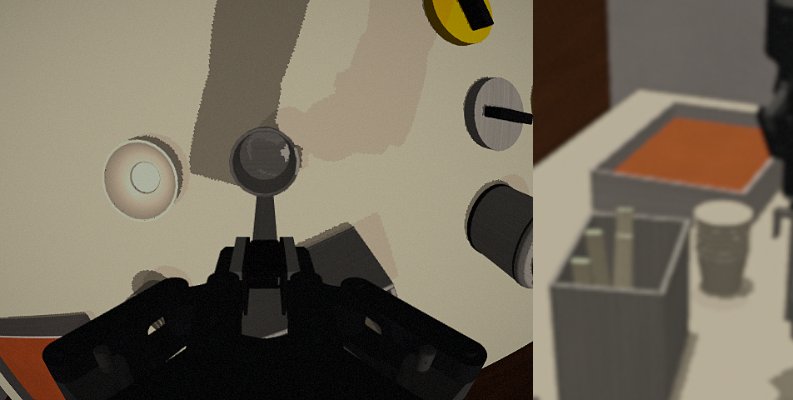

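```bash
python3 -m creep '{"linear":[[0,0.15,0.4],[0,0.1,0.4],[0,0.1,0.45],[0,0.05,0.45],[0,0,0.45]],"twist":[[-0.85,-0.1,0],[-0.85,0,0],[-0.85,0,0],[-0.85,0,0],[-0.85,0,0]],"grip":[0,0,0,0,0]}' 50
python3 - <<'E'
from h import *
plan([.5771,-.1644,.18],101)
E
```

```text
t: 6.37
tool_pos: [0.5521, -0.1629, 0.1694]
tcp_rot: [-0.099, 1.586, 0.116]
force: [-0.2, -0.0, -0.0]
finger_gap: 0.0147
t 6.37 pos [ 0.5521 -0.1629  0.1694] yaw 97.8 d mm [25.  -1.5 10.6] dyaw 3.2 n 1 tilt 1.2 tiltfix [ 0.   -0.2  -0.14]
[-0.27, -0.12, 0.61] -0.63
```

```bash
python3 -m creep '{"linear":[[-0.3,-0.05,0],[-0.05,-0.05,0.3],[0,0,0.25],[0,0,0]],"twist":[[-0.6,-0.2,-0.14],[0,0,0],[0,0,0],[0,0,0]],"grip":[0,0,0,0]}' 50
python3 - <<'E'
from h import *
plan([.5771,-.1644,.18],101)
snap('wrist','w8');snap('side','s8');snap('top','t8')
a=cv2.imread('pics/s8.png');b=cv2.imread('pics/t8.png')
cv2.imwrite('pics/z8.png',np.hstack([cv2.resize(a[80:260,230:410],(400,400)),cv2.resize(b[90:230,330:470],(400,400))]))
E
```

```text
t: 6.7
tool_pos: [0.5743, -0.1604, 0.1733]
tcp_rot: [-0.149, 1.575, 0.16]
force: [0.4, -0.2, -1.1]
finger_gap: 0.0147
t 6.7 pos [ 0.5743 -0.1604  0.1733] yaw 101.3 d mm [ 2.8 -4.   6.7] dyaw -0.3 n 1 tilt 0.69 tiltfix [-0.   -0.11 -0.09]
[-0.17, -0.11, 0.05] 0.05
```

View pics/z8.png

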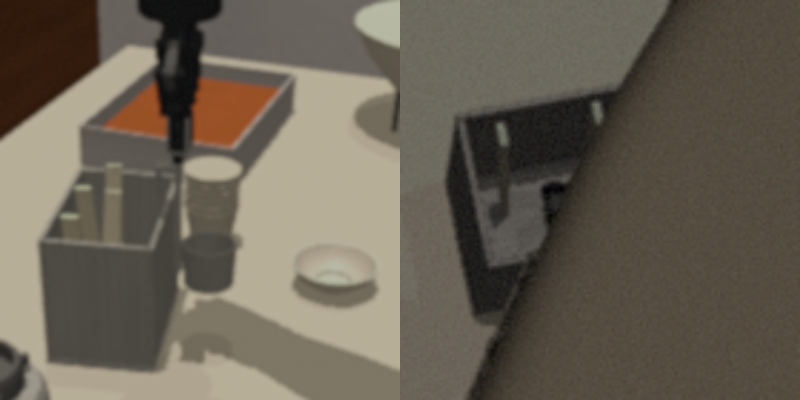

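View pics/w8.png

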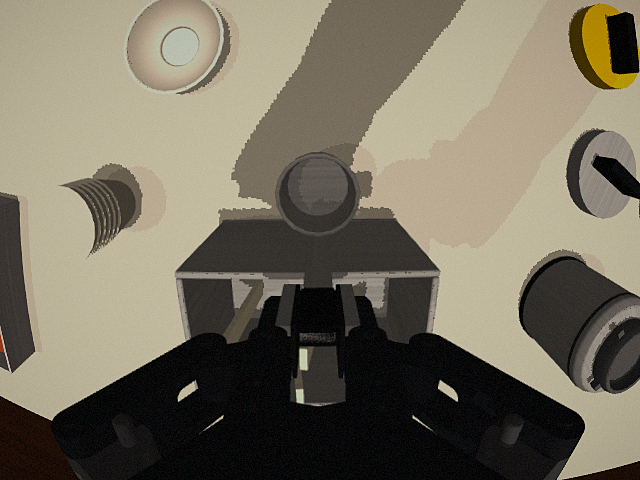

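Run:
```python
from h import *
s=observe()
for u in (185,260,390,432):
  for v in (271,277): print(u,v,np.round(wonz((u,v),.14,s),4))
M=R.from_rotvec(s['tcp_rot']).as_matrix();p=np.array(s['tool_pos']);
# wall relative to TCP along tool z
for v in (271,277): print((M.T@(wonz((317,v),.14,s)-p))*1e3)
a=cv2.imread('pics/w8.png');cv2.imwrite('pics/w8z.png',cv2.resize(a[240:300,170:450],(800,171),interpolation=cv2.INTER_CUBIC))
```

```text
185 271 [ 0.599  -0.2404  0.14  ]
185 277 [ 0.6032 -0.2401  0.14  ]
260 271 [ 0.589  -0.1929  0.14  ]
260 277 [ 0.5929 -0.1924  0.14  ]
390 271 [ 0.574  -0.1148  0.14  ]
390 277 [ 0.5778 -0.1138  0.14  ]
432 271 [ 0.5692 -0.0879  0.14  ]
432 277 [ 0.5732 -0.0867  0.14  ]
[33.53477971 -0.58100054 10.31511963]
[33.49164552 -0.58781993 14.24562239]
```

View pics/w8z.png

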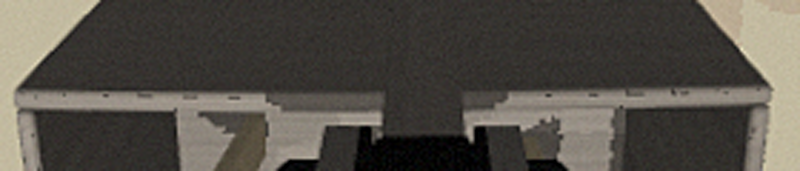

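Run:
```python
from h import *
s=observe()
M=R.from_rotvec(s['tcp_rot']).as_matrix();p=np.array(s['tool_pos'])
a=cv2.imread('pics/w8.png');cv2.imwrite('pics/w8y.png',cv2.resize(a[280:360,280:360],(560,560),interpolation=cv2.INTER_CUBIC))
for v in (330,336,342,348): print(v,M.T@(wonz((318,v),p[2]+.0574,s)-p)*1e3)
for u in (278,357): print('cup',M.T@(wonz((u,192),p[2]-.0626,s)-p)*1e3)
for v in (152,238): print('cup',M.T@(wonz((317,v),p[2]-.0626,s)-p)*1e3)
```

```text
330 [-57.37231212  -0.08878894  -3.07625195]
336 [-57.40087196  -0.0905101   -0.47174734]
342 [-57.43000156  -0.09222538   2.18474509]
348 [-57.45973378  -0.09393552   4.89622517]
cup [ 62.75798566 -25.91670611 -32.9491607 ]
cup [ 63.17116452  25.52465367 -32.8088523 ]
cup [ 63.24585218  -0.50284944 -58.7681284 ]
cup [62.61938658 -0.5939593  -1.67706465]
```

View pics/w8y.png

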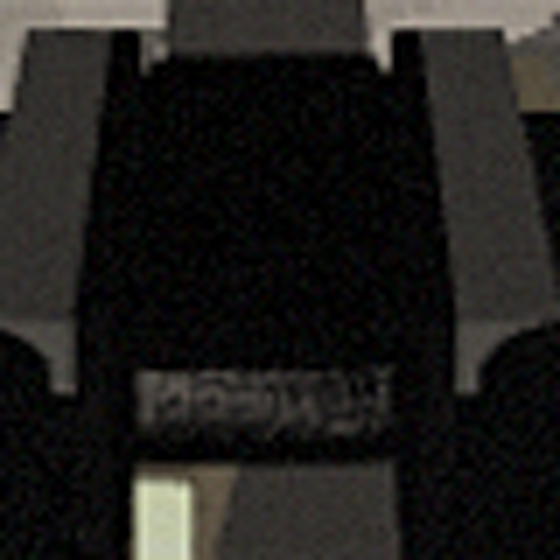

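```bash
python3 -m creep '{"linear":[[0.2,0,0.05],[0.3,0,0],[0.3,0,0],[0,0,0]],"twist":[[0,-0.1,-0.09],[0,0,0],[0,0,0],[0,0,0]],"grip":[0,0,0,0]}' 50
python3 - <<'E'
from h import *
plan([.576,-.1607,.1300],101)
s=st();M=R.from_rotvec(s['tcp_rot']).as_matrix();p=np.array(s['tool_pos'])
snap('wrist','w9');snap('side','s9')
a=cv2.imread('pics/w9.png');b=cv2.imread('pics/s9.png')
cv2.imwrite('pics/z9.png',np.hstack([cv2.resize(a[210:350,240:400],(457,400)),cv2.resize(b[120:240,230:350],(340,400))]))
E
```

```text
t: 7.18
tool_pos: [0.5725, -0.1603, 0.1396]
tcp_rot: [-0.153, 1.568, 0.153]
force: [2.3, 0.5, -3.5]
finger_gap: 0.0152
t 7.18 pos [ 0.5725 -0.1603  0.1396] yaw 101.1 d mm [ 3.5 -0.4 -9.6] dyaw -0.1 n 1 tilt 0.12 tiltfix [ 0.   -0.02 -0.  ]
[0.24, -0.03, 0.08] 0.03
t 7.18 pos [ 0.5725 -0.1603  0.1396] rot [-0.153  1.568  0.153] F [ 2.3  0.5 -3.5] M [ 0.2  -0.58  0.01] gap 0.0152 j [-3.810e-01  2.610e-01 -1.740e-01  1.138e+00 -1.000e-03 -5.750e-01]
[[-0.002, -0.193, 0.981], [-0.0, 0.981, 0.193], [-1.0, 0.0, -0.002]]
```

View pics/z9.png

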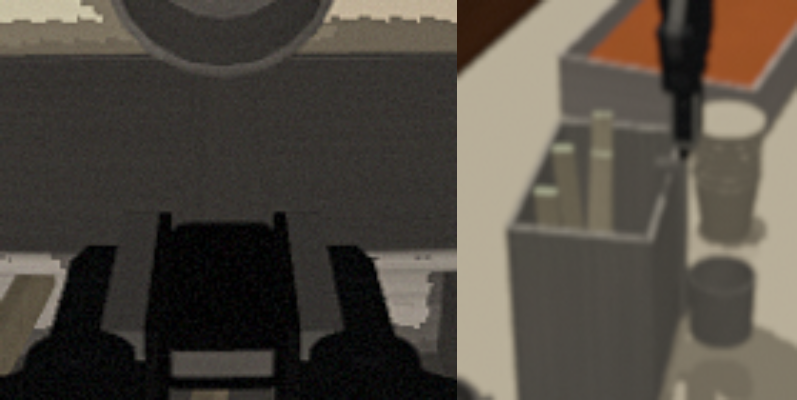

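```bash
python3 -m creep '{"linear":[[0,0,0.12],[0.1,0,0],[0,0,0]],"twist":[[0,0,0],[0,0,0],[0,0,0]],"grip":[0,0,0]}' 50
python3 - <<'E'
from h import *
plan([.576,-.1607,.1300],101)
st()
E
```

```text
t: 7.53
tool_pos: [0.5785, -0.1603, 0.1389]
tcp_rot: [-0.154, 1.566, 0.15]
force: [-0.1, -0.7, -0.9]
finger_gap: 0.0145
t 7.53 pos [ 0.5785 -0.1603  0.1389] yaw 101.1 d mm [-2.5 -0.4 -8.9] dyaw -0.1 n 1 tilt 0.14 tiltfix [ 0.   -0.    0.03]
[0.22, 0.0, -0.06] 0.02
t 7.53 pos [ 0.5785 -0.1603  0.1389] rot [-0.154  1.566  0.15 ] F [-0.1 -0.7 -0.9] M [ 0.06  0.02 -0.08] gap 0.0145 j [-0.377  0.269 -0.165  1.136 -0.002 -0.571]
[[0.0, -0.193, 0.981], [-0.002, 0.981, 0.193], [-1.0, -0.002, -0.0]]
```

Contact is released. Now lowering the last 9 mm while pulling back about 2 mm.

```bash
python3 -m creep '{"linear":[[0.12,0,-0.05],[0.12,0,0],[0.03,0,0],[0,0,0]],"twist":[[0,0,0],[0,0,0],[0,0,0],[0,0,0]],"grip":[0,0,0,0]}' 50
python3 - <<'E'
from h import *
plan([.576,-.1607,.1300],101)
st()
E
```

```text
t: 7.87
tool_pos: [0.5779, -0.1613, 0.1294]
tcp_rot: [-0.155, 1.562, 0.149]
force: [0.2, -0.6, 1.8]
finger_gap: 0.015
t 7.87 pos [ 0.5779 -0.1613  0.1294] yaw 101.1 d mm [-1.9  0.6  0.6] dyaw -0.1 n 1 tilt 0.29 tiltfix [0.   0.03 0.05]
[-0.02, 0.02, -0.04] 0.02
t 7.87 pos [ 0.5779 -0.1613  0.1294] rot [-0.155  1.562  0.149] F [ 0.2 -0.6  1.8] M [ 0.06 -0.01 -0.03] gap 0.015 j [-0.379  0.273 -0.181  1.113 -0.002 -0.573]
[[0.003, -0.193, 0.981], [-0.004, 0.981, 0.193], [-1.0, -0.004, 0.003]]
```

```bash
python3 -m creep '{"linear":[[0.06,0,-0.03],[0.03,0,0],[0,0,0]],"twist":[[0,0,0],[0,0,0],[0,0,0]],"grip":[0,0,0]}' 50
python3 - <<'E'
from h import *
st();snap('side','s10');snap('wrist','w10')
a=cv2.imread('pics/w10.png');b=cv2.imread('pics/s10.png')
cv2.imwrite('pics/z10.png',np.hstack([cv2.resize(a[210:350,240:400],(457,400)),cv2.resize(b[120:240,230:350],(340,400))]))
E
```

```text
t: 8.12
tool_pos: [0.5782, -0.1614, 0.1297]
tcp_rot: [-0.156, 1.558, 0.149]
force: [0.2, -0.7, -1.0]
finger_gap: 0.0152
t 8.12 pos [ 0.5782 -0.1614  0.1297] rot [-0.156  1.558  0.149] F [ 0.2 -0.7 -1. ] M [ 0.04 -0.03  0.02] gap 0.0152 j [-3.800e-01  2.700e-01 -1.830e-01  1.109e+00 -1.000e-03 -5.740e-01]
[[0.008, -0.193, 0.981], [-0.004, 0.981, 0.193], [-1.0, -0.005, 0.007]]
```

View pics/z10.png

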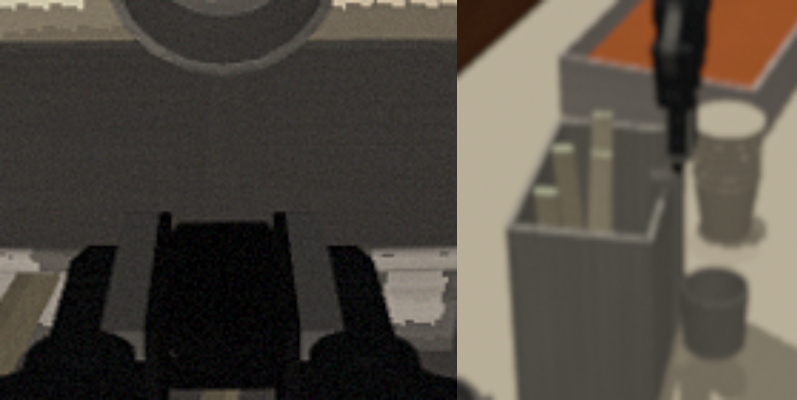

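```bash
python3 -m creep '{"linear":[[0.1,0,-0.03],[0,0,0]],"twist":[[0,0.05,0.05],[0,0,0]],"grip":[0,0]}' 50
python3 -c "
from h import *
st()"
python3 -m creep '{"linear":[[0.1,0,-0.03],[0,0,0]],"twist":[[0,0.05,0.05],[0,0,0]],"grip":[0,0]}' 50
python3 -c "
from h import *
st()"
```

```text
t: 8.38
tool_pos: [0.5789, -0.1619, 0.1302]
tcp_rot: [-0.154, 1.558, 0.152]
force: [0.4, -0.2, -0.9]
finger_gap: 0.0148
t 8.38 pos [ 0.5789 -0.1619  0.1302] rot [-0.154  1.558  0.152] F [ 0.4 -0.2 -0.9] M [ 0.01 -0.05  0.01] gap 0.0148 j [-0.381  0.272 -0.18   1.112  0.002 -0.576]
[[0.007, -0.194, 0.981], [-0.001, 0.981, 0.194], [-1.0, -0.002, 0.007]]
t: 8.55
tool_pos: [0.5799, -0.1627, 0.1298]
tcp_rot: [-0.152, 1.558, 0.154]
force: [0.1, 0.3, -1.4]
finger_gap: 0.015
t 8.55 pos [ 0.5799 -0.1627  0.1298] rot [-0.152  1.558  0.154] F [ 0.1  0.3 -1.4] M [ 0.02 -0.01 -0.03] gap 0.015 j [-0.383  0.275 -0.177  1.113  0.004 -0.578]
[[0.007, -0.194, 0.981], [0.002, 0.981, 0.194], [-1.0, 0.0, 0.007]]
```

```bash
python3 -m creep '{"linear":[[0.1,0,-0.08],[0.1,0,-0.05]],"twist":[[0,0.08,0],[0,0.08,0]],"grip":[0,0]}' 50
python3 -c "
from h import *
st()"
```

```text
t: 8.72
tool_pos: [0.5799, -0.1634, 0.129]
tcp_rot: [-0.154, 1.56, 0.154]
force: [-6.4, 5.2, 24.5]
finger_gap: 0.0148
t 8.72 pos [ 0.5799 -0.1634  0.129 ] rot [-0.154  1.56   0.154] F [-6.4  5.2 24.5] M [1.37 1.22 0.08] gap 0.0148 j [-0.383  0.277 -0.176  1.113  0.002 -0.579]
[[0.005, -0.195, 0.981], [0.0, 0.981, 0.195], [-1.0, -0.001, 0.005]]
```

```bash
python3 -m creep '{"linear":[[0,0,0],[0,0,0],[0,0,0],[0,0,0],[0,0,0]],"twist":[[0,0,0],[0,0,0],[0,0,0],[0,0,0],[0,0,0]],"grip":[0,0.2,0.35,0.5,0.5]}' 50
python3 - <<'E'
from h import *
st();snap('side','s11');snap('wrist','w11')
a=cv2.imread('pics/w11.png');b=cv2.imread('pics/s11.png')
cv2.imwrite('pics/z11.png',np.hstack([cv2.resize(a[150:350,220:420],(400,400)),cv2.resize(b[120:240,230:350],(400,400))]))
E
```

```text
t: 9.13
tool_pos: [0.5797, -0.1637, 0.1276]
tcp_rot: [-0.154, 1.561, 0.154]
force: [0.6, 0.4, 0.4]
finger_gap: 0.0426
t 9.13 pos [ 0.5797 -0.1637  0.1276] rot [-0.154  1.561  0.154] F [0.6 0.4 0.4] M [-0.02  0.01  0.03] gap 0.0426 j [-3.830e-01  2.790e-01 -1.770e-01  1.112e+00  1.000e-03 -5.800e-01]
[[0.004, -0.195, 0.981], [-0.0, 0.981, 0.195], [-1.0, -0.001, 0.004]]
```

View pics/z11.png

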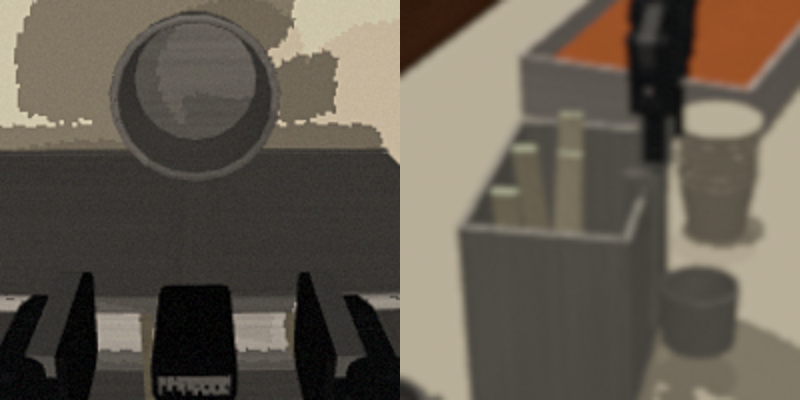

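```bash
python3 -m creep '{"linear":[[-0.4,0,0],[-0.5,0,0],[-0.7,0,0],[-0.7,0,0]],"twist":[[0,0,0],[0,0,0],[0,0,0],[0,0,0]],"grip":[0.5,0.5,0.5,0.5]}' 50
python3 - <<'E'
from h import *
st();snap('side','s12')
for c in ['side']:
  for q in ['scoop_mid','scoop_hook']:
    print(c,q,[(np.round(d['position'],4).tolist(),round(d['confidence'],2)) for d in mark_of(q,c)][:2])
b=cv2.imread('pics/s12.png')
cv2.imwrite('pics/z12.png',cv2.resize(b[120:270,230:380],(500,500)))
plan([.464,.152,.13],164,show=40)
E
```

```text
t: 9.57
tool_pos: [0.572, -0.1611, 0.2109]
tcp_rot: [-0.146, 1.581, 0.162]
force: [0.2, 0.3, 0.6]
finger_gap: 0.0427
t 9.57 pos [ 0.572  -0.1611  0.2109] rot [-0.146  1.581  0.162] F [0.2 0.3 0.6] M [-0.01 -0.02 -0.02] gap 0.0427 j [-3.84e-01  2.30e-01 -5.90e-02  1.30e+00  1.00e-03 -5.80e-01]
[[-0.017, -0.195, 0.981], [0.008, 0.981, 0.195], [-1.0, 0.011, -0.015]]
side scoop_mid [([0.5799, -0.1605, 0.1042], 0.92)]
side scoop_hook [([0.5949, -0.1586, 0.1415], 0.92)]
t 9.72 pos [ 0.5749 -0.1622  0.2138] yaw 101.2 d mm [-110.9  314.2  -83.8] dyaw 62.8 n 13 tilt 0.61 tiltfix [-0.   -0.09 -0.08]
[0.16, 0.63, -0.09] -0.97
[0.16, 0.64, -0.04] -0.97
[0.16, 0.64, 0.02] -0.97
[0.16, 0.64, 0.07] -0.97
[0.16, 0.63, 0.12] -0.97
[0.16, 0.62, 0.18] -0.97
[0.16, 0.6, 0.23] -0.97
[0.16, 0.58, 0.28] -0.97
[0.16, 0.55, 0.32] -0.97
[0.16, 0.52, 0.37] -0.97
[0.16, 0.49, 0.41] -0.97
[0.16, 0.45, 0.45] -0.97
[0.16, 0.41, 0.49] -0.97
```

View pics/z12.png

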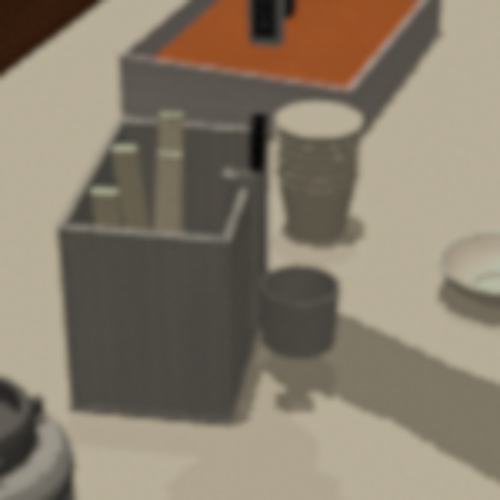

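```bash
python3 -m creep '{"linear":[[0,0.6,-0.1],[0,0.6,-0.05],[0,0.6,0],[0,0.6,0.05],[0,0.6,0.1]],"twist":[[-1,-0.1,-0.08],[-1,0,0],[-1,0,0],[-1,0,0],[-1,0,0]],"grip":[0.6,0.6,0.6,0.6,0.6]}' 50
python3 -m creep '{"linear":[[0,0.6,0.2],[0,0.6,0.25],[0,0.6,0.3],[0,0.55,0.3],[0,0.5,0.4]],"twist":[[-1,0,0],[-1,0,0],[-1,0,0],[-1,0,0],[-1,0,0]],"grip":[0.6,0.6,0.6,0.6,0.6]}' 50
python3 - <<'E'
from h import *
plan([.464,.152,.13],164,show=40)
E
```

```text
t: 10.13
tool_pos: [0.5281, -0.0502, 0.2064]
tcp_rot: [-0.502, 1.517, 0.506]
force: [0.7, -0.1, -0.3]
finger_gap: 0.0513
t: 10.55
tool_pos: [0.4743, 0.0756, 0.1976]
tcp_rot: [-0.848, 1.413, 0.868]
force: [0.1, 0.8, -0.1]
finger_gap: 0.0512
t 10.55 pos [0.4743 0.0756 0.1976] yaw 153.0 d mm [-10.3  76.4 -67.6] dyaw 11.0 n 3 tilt 1.19 tiltfix [-0.   -0.09 -0.22]
[0.56, 0.37, 0.53] -0.73
[0.56, 0.33, 0.55] -0.73
[0.56, 0.29, 0.57] -0.73
```

```bash
python3 -m creep '{"linear":[[0.4,0.35,0.5],[0.5,0.35,0.5],[0.4,0.3,0.5],[0,0,0]],"twist":[[-0.7,-0.1,-0.2],[-0.7,0,0],[-0.5,0,0],[0,0,0]],"grip":[0.6,0.6,0.6,0.6]}' 50
python3 - <<'E'
from h import *
plan([.464,.152,.03],164,show=40)
s=st();im=snap('wrist','w13')
for q in ['lid_mid','lid_bar']:
    print(q,[(np.round(d['position'],4).tolist(),round(d['confidence'],2)) for d in mark_of(q,'wrist')][:4])
E
```

```text
t: 10.88
tool_pos: [0.4542, 0.1522, 0.139]
tcp_rot: [-0.989, 1.337, 0.999]
force: [-0.6, 0.3, -0.5]
finger_gap: 0.0511
t 10.88 pos [0.4542 0.1522 0.139 ] yaw 163.4 d mm [   9.8   -0.2 -109. ] dyaw 0.6 n 3 tilt 0.42 tiltfix [-0.   -0.   -0.08]
[0.91, -0.08, 0.02] -0.04
[0.91, -0.08, 0.02] -0.04
[0.91, -0.08, 0.02] -0.04
t 10.88 pos [0.4542 0.1522 0.139 ] rot [-0.989  1.337  0.999] F [-0.6  0.3 -0.5] M [-0.03  0.04 -0.02] gap 0.0511 j [ 0.186  0.064 -0.411  1.103  0.003 -1.095]
[[-0.007, -0.958, 0.286], [0.002, 0.286, 0.958], [-1.0, 0.007, -0.0]]
lid_mid [([0.4656, 0.2951, 0.0266], 0.94), ([0.3122, 0.1231, 0.0271], 0.94), ([0.4654, 0.1544, 0.0308], 0.71)]
lid_bar [([0.469, 0.2944, 0.0432], 0.89), ([0.3185, 0.1203, 0.0382], 0.72)]
```

View pics/w13.png

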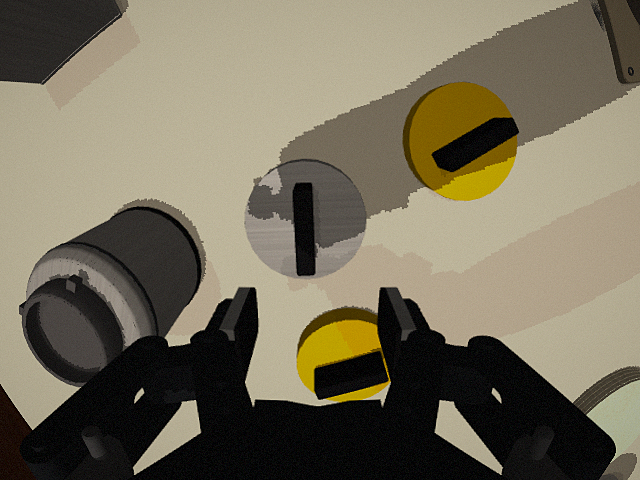

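Run:
```python
from h import *
s=observe(); a=cv2.imread('pics/w13.png')
m=(a[180:280,285:325].max(2)<30).astype(np.uint8)
n,l,q,c=cv2.connectedComponentsWithStats(m);k=1+np.argmax(q[1:,4]);ys,xs=np.where(l==k);print(q[k])
for v in (190,200,210,220,230,240,250,260,270):
    x=xs[ys+180==v]+285; print(v,x.min(),x.max())
cv2.imwrite('pics/w13z.png',cv2.resize(a[150:290,235:375],(560,560),interpolation=cv2.INTER_CUBIC))
e=cv2.minAreaRect(np.stack([xs+285,ys+180],1).astype(np.float32));print(e)
A=wonz((303.5,183),.058,s);B=wonz((305.5,275),.024,s);B2=wonz((305.5,268),.058,s)
print(A,B,B2,np.degrees(np.arctan2(*(A-B2)[1::-1])))
# lid outline (roof z=.024) extents 
for uv in ((245,219),(367,219),(305,159),(305,279)): print(uv,wonz(uv,.024,s))
```

```text
[   8    3   22   93 1724]
190 293 311
200 293 312
210 294 312
220 294 312
230 295 313
240 295 313
250 296 313
260 296 314
270 297 314
((303.6285705566406, 228.77928161621094), (92.0860824584961, 19.45563316345215), 87.75425720214844)
[0.45644077 0.11363303 0.058     ] [0.48129307 0.19387526 0.024     ] [0.47431574 0.1751521  0.058     ] -106.20174320634592
(245, 219) [0.51421281 0.13211127 0.024     ]
(367, 219) [0.41829787 0.16149996 0.024     ]
(305, 159) [0.45226404 0.10013738 0.024     ]
(305, 279) [0.48283427 0.19730842 0.024     ]
```

View pics/w13z.png

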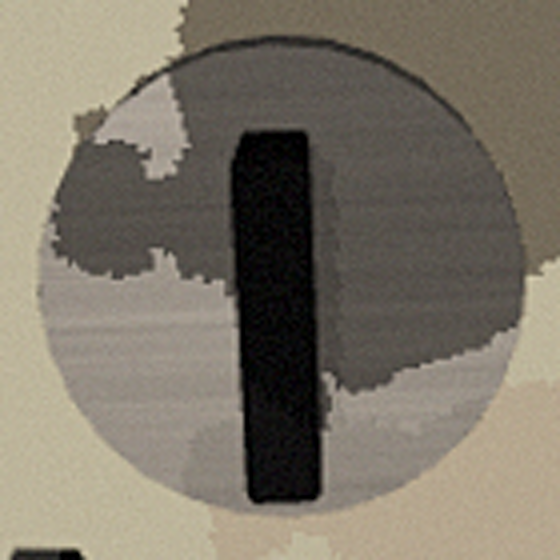

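Run:
```python
from h import *
s=observe()
M=R.from_rotvec(s['tcp_rot']).as_matrix();p=np.array(s['tool_pos'])
A=wonz((303.5,183),.024,s);A2=wonz((303.5,183),.058,s);B=wonz((305.5,275.5),.058,s)
u=np.array([np.cos(np.radians(73.8)),np.sin(np.radians(73.8)),0])
print(A,A2,B,B-.033*u,A+.033*u)
# lateral at mid row 230, edges 294.5..313.5
for v in (200,230,260):
  L=wonz((295 if v==230 else (293.3 if v==200 else 296.3),v),.058,s);Rr=wonz((313.3 if v==230 else (312.3 if v==200 else 314.3),v),.058,s)
  print(v,M.T@(L-p)*1e3,M.T@(Rr-p)*1e3)
C=wonz((305.5,219),.024,s);print('lid centre tool',M.T@(C-p)*1e3)
for X in ([.4655,.152,.024],[.4655,.148,.024]): print(M.T@(np.array(X)-p)*1e3)
```

```text
[0.45912568 0.118149   0.024     ] [0.45644077 0.11363303 0.058     ] [0.47616549 0.18098175 0.058     ] [0.46695879 0.14929206 0.058     ] [0.46833239 0.14983869 0.024     ]
200 [ 84.49715888 -16.23567625 -22.85960621] [ 84.51165679  -2.70679068 -22.80357408]
230 [ 84.51523951 -15.38976822  -0.65563819] [84.52947261 -2.087746   -0.62858331]
260 [ 84.53376477 -14.87512541  22.5806189 ] [84.5481083  -1.45232162 22.5835966 ]
lid centre tool [118.52252279  -8.8088694   -0.36798567]
[118.52865779  -6.41318911   4.25382618]
[118.52445539  -7.57514722   0.4263158 ]
```

Run:
```python
from h import *
s=dict(tool_pos=np.array([.4542,.1522,.139]),tcp_rot=np.array([-.989,1.337,.999]))
now=observe(); print('now',now['tool_pos'],yawof(now))
M=R.from_rotvec(s['tcp_rot']).as_matrix();p=s['tool_pos']
A=wonz((303.5,183),.024,s);B=wonz((305.5,275.5),.058,s)
u=np.array([np.cos(np.radians(73.8)),np.sin(np.radians(73.8)),0])
print(B-.033*u,A+.033*u)
P=[wonz((302.8,200),.058,s),wonz((305.3,260),.058,s)]; d=P[1]-P[0]; print(P,np.degrees(np.arctan2(d[1],d[0])))
print('lid c',wonz((305.5,219),.024,s))
```

```text
now [0.45822221 0.14966805 0.14253212] 163.1127246024859
[0.4617008  0.15058586 0.058     ] [0.46345817 0.1520234  0.024     ]
[array([0.45583163, 0.12716246, 0.058     ]), array([0.46737633, 0.17043693, 0.058     ])] 75.06260491646562
lid c [0.46133612 0.14875107 0.024     ]
```

```bash
python3 -m creep '{"linear":[[0.8,-0.1,0.05],[0.8,0,0],[0.6,0,0],[0,0,0],[0,0,0]],"twist":[[-0.25,0,-0.08],[0,0,0],[0,0,0],[0,0,0],[0,0,0]],"grip":[0.5,0.5,0.5,0.5,0.5]}' 50
python3 - <<'E'
from h import *
plan([.462,.1505,.045],164.5)
s=st(); im=snap('wrist','w14');np.savez('w14.npz',p=s['tool_pos'],r=s['tcp_rot']);snap('side','s14')
a=cv2.imread('pics/w14.png');b=cv2.imread('pics/s14.png')
cv2.imwrite('pics/z14.png',np.hstack([cv2.resize(a[180:360,220:420],(444,400)),cv2.resize(b[230:350,250:356],(353,400))]))
E
```

```text
t: 11.45
tool_pos: [0.4724, 0.1468, 0.0575]
tcp_rot: [-1.008, 1.313, 0.987]
force: [0.1, -0.5, 0.4]
finger_gap: 0.0426
t 11.45 pos [0.4724 0.1468 0.0575] yaw 163.9 d mm [-10.4   3.7 -12.5] dyaw 0.6 n 1 tilt 1.16 tiltfix [0.   0.06 0.23]
[0.31, 0.28, 0.02] -0.12
t 11.45 pos [0.4724 0.1468 0.0575] rot [-1.008  1.313  0.987] F [ 0.1 -0.5  0.4] M [ 0.09  0.02 -0.02] gap 0.0426 j [ 0.173  0.155 -0.5    0.895 -0.004 -1.116]
[[0.02, -0.961, 0.277], [-0.001, 0.277, 0.961], [-1.0, -0.02, 0.005]]
```

View pics/z14.png

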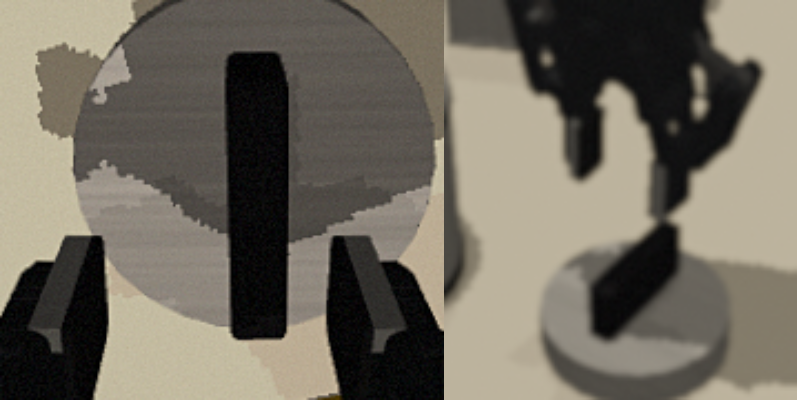

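```bash
python3 -m creep '{"linear":[[0.1,0.28,0],[0.2,0,0],[0,0,0],[0,0,0]],"twist":[[-0.1,0.06,0.23],[0,0,0],[0,0,0],[0,0,0]],"grip":[0.5,0.5,0.5,0.5]}' 50
python3 - <<'E'
from h import *
plan([.462,.1505,.03],164.5)
s=st(); im=snap('wrist','w15');snap('side','s15')
a=cv2.imread('pics/w15.png');b=cv2.imread('pics/s15.png')
cv2.imwrite('pics/z15.png',np.hstack([cv2.resize(a[180:360,220:420],(444,400)),cv2.resize(b[230:350,250:356],(353,400))]))
for k in (-33,33):
   pass
P=[np.array(X) for X in ([.453,.119,.058],[.471,.182,.058])]
print([wproj(X,s) for X in P])
E
```

```text
t: 11.88
tool_pos: [0.4661, 0.1507, 0.0505]
tcp_rot: [-1.008, 1.318, 1.002]
force: [-0.3, 0.7, 0.6]
finger_gap: 0.0428
t 11.88 pos [0.4661 0.1507 0.0505] yaw 164.4 d mm [ -4.1  -0.2 -20.5] dyaw 0.1 n 1 tilt 0.49 tiltfix [0.   0.05 0.09]
[0.51, 0.1, -0.03] -0.02
t 11.88 pos [0.4661 0.1507 0.0505] rot [-1.008  1.318  1.002] F [-0.3  0.7  0.6] M [ 0.01  0.03 -0.03] gap 0.0428 j [ 0.18   0.163 -0.508  0.891  0.    -1.118]
[[0.008, -0.963, 0.269], [0.002, 0.269, 0.963], [-1.0, -0.008, 0.004]]
[(np.float64(324.04378542181956), np.float64(214.46841620203887)), (np.float64(322.6946386744249), np.float64(336.1503603593434))]
```

View pics/z15.png

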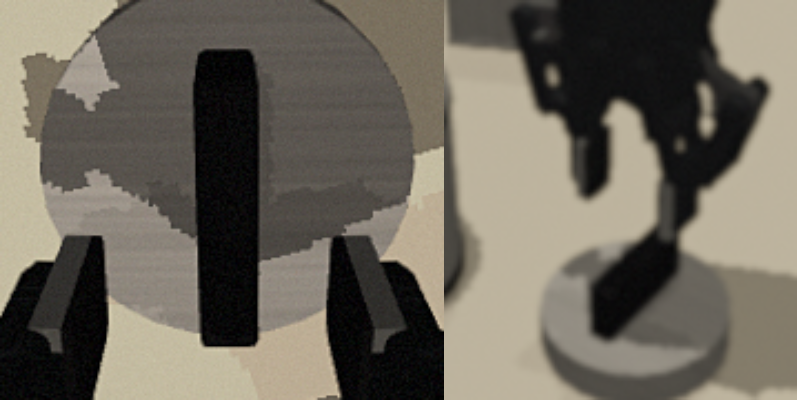

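```bash
python3 -m creep '{"linear":[[0.25,0.1,0],[0.25,0.04,0],[0.25,0.04,0],[0,0.02,0],[0,0,0]],"twist":[[0,0.05,0.1],[0,0,0.05],[0,0,0.05],[0,0,0],[0,0,0]],"grip":[0.5,0.5,0.5,0.5,0.5]}' 50
python3 - <<'E'
from h import *
plan([.462,.1505,.0],164.5)
s=st(); im=snap('wrist','w16');snap('side','s16')
a=cv2.imread('pics/w16.png');b=cv2.imread('pics/s16.png')
cv2.imwrite('pics/z16.png',np.hstack([cv2.resize(a[180:360,220:420],(444,400)),cv2.resize(b[230:350,250:356],(353,400))]))
E
```

```text
t: 12.4
tool_pos: [0.4577, 0.1534, 0.0174]
tcp_rot: [-1.0, 1.333, 1.015]
force: [-0.4, 0.1, 0.2]
finger_gap: 0.0427
t 12.4 pos [0.4577 0.1534 0.0174] yaw 164.4 d mm [  4.3  -2.9 -17.4] dyaw 0.1 n 1 tilt 0.65 tiltfix [ 0.   -0.01 -0.13]
[0.44, -0.12, -0.04] -0.02
t 12.4 pos [0.4577 0.1534 0.0174] rot [-1.     1.333  1.015] F [-0.4  0.1  0.2] M [-0.04 -0.01  0.02] gap 0.0427 j [ 0.186  0.207 -0.539  0.835  0.005 -1.112]
[[-0.011, -0.963, 0.269], [0.003, 0.269, 0.963], [-1.0, 0.011, -0.001]]
```

View pics/z16.png

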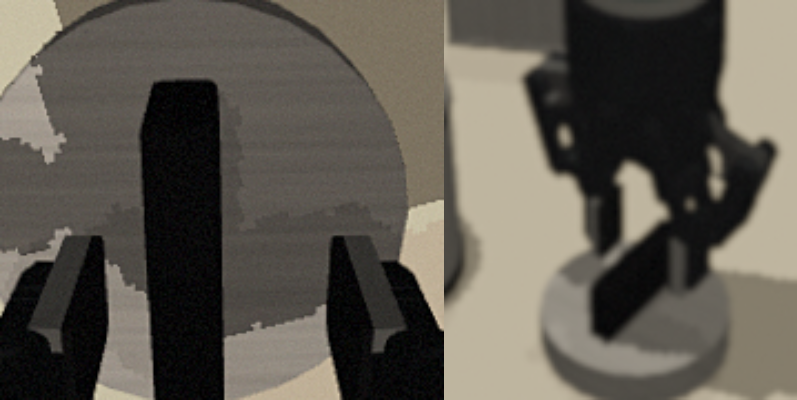

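```bash
python3 -m creep '{"linear":[[0.05,-0.1,0],[0.1,0,-0.03],[0,0,0]],"twist":[[0,0,-0.13],[0,0,0],[0,0,0]],"grip":[0.5,0.5,0.5]}' 50
python3 - <<'E'
from h import *
p=np.array([.4577,.1534,.0174]);Y=np.array([-.963,.269,.011])
for k in (-.024,.024):
  for up in (.01,.02,.03,.04): print(k,up,np.round(proj('side',p+Y*k+[0,0,up])))
plan([.462,.1505,.0],164.5)
s=st(); im=snap('wrist','w17');snap('side','s17')
a=cv2.imread('pics/w17.png');b=cv2.imread('pics/s17.png')
cv2.imwrite('pics/z17.png',np.hstack([cv2.resize(a[180:360,220:420],(444,400)),cv2.resize(b[230:350,250:356],(353,400))]))
E
```

```text
t: 12.75
tool_pos: [0.4626, 0.1511, 0.0118]
tcp_rot: [-1.008, 1.324, 1.004]
force: [-0.9, -0.3, -0.4]
finger_gap: 0.0428
-0.024 0.01 [300. 316.]
-0.024 0.02 [300. 312.]
-0.024 0.03 [300. 308.]
-0.024 0.04 [300. 303.]
0.024 0.01 [323. 327.]
0.024 0.02 [323. 323.]
0.024 0.03 [323. 319.]
0.024 0.04 [323. 314.]
t 12.75 pos [0.4626 0.1511 0.0118] yaw 164.4 d mm [ -0.6  -0.6 -11.8] dyaw 0.1 n 1 tilt 0.17 tiltfix [0.   0.   0.03]
[0.3, 0.01, -0.02] -0.02
t 12.75 pos [0.4626 0.1511 0.0118] rot [-1.008  1.324  1.004] F [-0.9 -0.3 -0.4] M [0.01 0.03 0.03] gap 0.0428 j [ 1.840e-01  2.130e-01 -5.470e-01  8.080e-01 -1.000e-03 -1.115e+00]
[[0.003, -0.963, 0.269], [-0.001, 0.269, 0.963], [-1.0, -0.003, 0.0]]
```

View pics/z17.png

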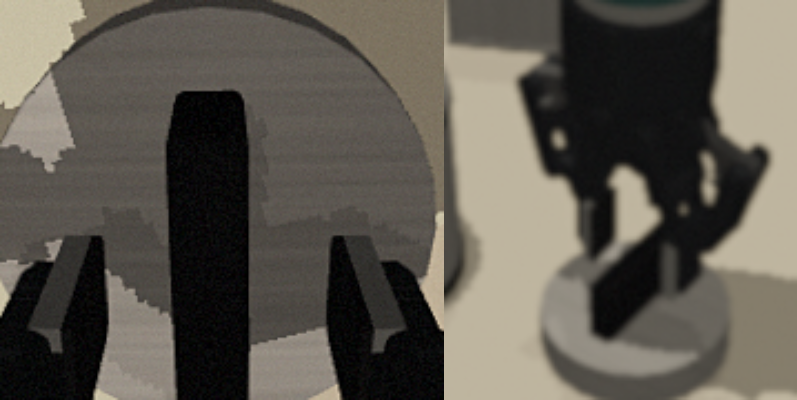

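```bash
python3 -m creep '{"linear":[[0.15,0,0],[0.15,0,0],[0,0,0]],"twist":[[0,0,0],[0,0,0],[0,0,0]],"grip":[0.5,0.5,0.5]}' 60
python3 - <<'E'
from h import *
plan([.462,.1505,.0],164.5)
s=st(); im=snap('wrist','w18');snap('side','s18')
a=cv2.imread('pics/w18.png');b=cv2.imread('pics/s18.png')
cv2.imwrite('pics/z18.png',np.hstack([cv2.resize(a[180:360,220:420],(444,400)),cv2.resize(b[230:350,250:356],(353,400))]))
E
```

```text
t: 13.1
tool_pos: [0.4642, 0.1514, 0.0002]
tcp_rot: [-1.009, 1.321, 1.003]
force: [-1.3, 0.6, -0.2]
finger_gap: 0.0429
t 13.1 pos [4.642e-01 1.514e-01 2.000e-04] yaw 164.4 d mm [-2.2 -0.9 -0.2] dyaw 0.1 n 1 tilt 0.34 tiltfix [0.   0.02 0.07]
[0.0, 0.05, -0.04] -0.02
t 13.1 pos [4.642e-01 1.514e-01 2.000e-04] rot [-1.009  1.321  1.003] F [-1.3  0.6 -0.2] M [-0.    0.06 -0.01] gap 0.0429 j [ 1.830e-01  2.300e-01 -5.560e-01  7.790e-01 -1.000e-03 -1.115e+00]
[[0.006, -0.963, 0.269], [0.0, 0.269, 0.963], [-1.0, -0.006, 0.002]]
```

View pics/z18.png

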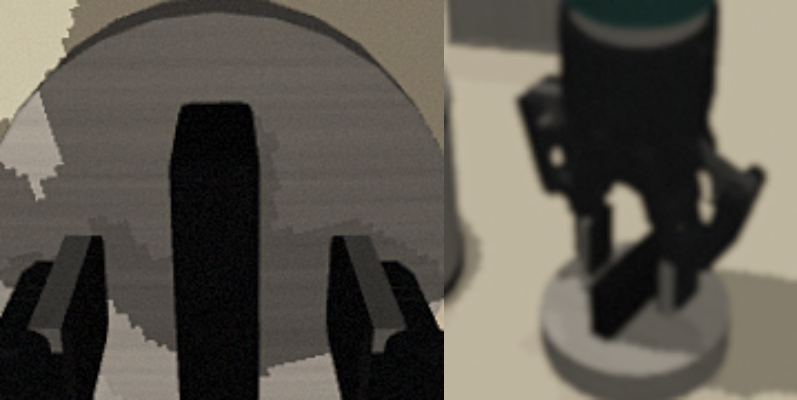

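```bash
python3 -m creep '{"linear":[[0,0.04,-0.03],[0,0,0],[0,0,0],[0,0,0],[0,0,0]],"twist":[[0,0.03,0.09],[0,0,0],[0,0,0],[0,0,0],[0,0,0]],"grip":[0.4,0.2,0,0,0]}' 80
python3 - <<'E'
from h import *
s=st(); im=snap('wrist','w19');snap('side','s19')
a=cv2.imread('pics/w19.png');b=cv2.imread('pics/s19.png')
cv2.imwrite('pics/z19.png',np.hstack([cv2.resize(a[180:360,220:420],(444,400)),cv2.resize(b[230:350,250:356],(353,400))]))
E
```

```text
t: 13.62
tool_pos: [0.4629, 0.1508, 0.0012]
tcp_rot: [-1.006, 1.327, 1.008]
force: [-0.0, -1.0, -1.8]
finger_gap: 0.0124
t 13.62 pos [0.4629 0.1508 0.0012] rot [-1.006  1.327  1.008] F [-0.  -1.  -1.8] M [0.04 0.01 0.04] gap 0.0124 j [ 0.182  0.232 -0.551  0.79   0.    -1.117]
[[-0.002, -0.963, 0.269], [-0.0, 0.269, 0.963], [-1.0, 0.002, -0.001]]
```

View pics/z19.png

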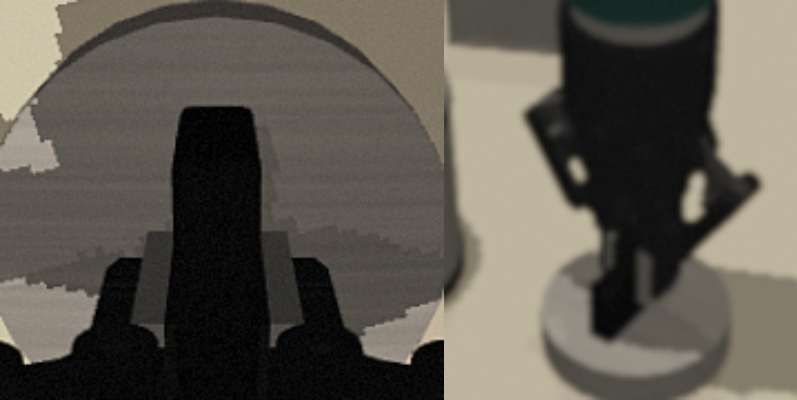

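```bash
python3 -m creep '{"linear":[[-0.3,0,0],[-0.5,0,0],[-0.6,0,0],[-0.7,0,0],[-0.7,0,0]],"twist":[[0,0,0],[0,0,0],[0,0,0],[0,0,0],[0,0,0]],"grip":[0,0,0,0,0]}' 80
python3 -m creep '{"linear":[[-0.6,0,0],[-0.6,0,0],[-0.4,0,0],[0,0,0]],"twist":[[-1,0,0],[-1,0,0],[-1,0,0],[-1,0,0]],"grip":[0,0,0,0]}' 80
python3 - <<'E'
from h import *
plan([.624,.154,.175],282,turn=100,show=40,n=20)
st();snap('side','s20')
E
```

```text
t: 14.13
tool_pos: [0.4536, 0.149, 0.1081]
tcp_rot: [-1.0, 1.347, 1.019]
force: [1.1, -1.1, -1.5]
finger_gap: 0.012
t: 14.47
tool_pos: [0.4572, 0.1497, 0.1803]
tcp_rot: [-1.27, 1.177, 1.287]
force: [1.2, 0.4, -1.4]
finger_gap: 0.0126
t 14.47 pos [0.4572 0.1497 0.1803] yaw -174.8 d mm [166.8   4.3  -5.3] dyaw 100 n 20 tilt 0.9 tiltfix [ 0.   -0.01 -0.18]
[0.01, -0.21, -0.01] -1.0
[0.01, -0.21, -0.03] -1.0
[0.01, -0.2, -0.05] -1.0
[0.01, -0.2, -0.07] -1.0
[0.01, -0.19, -0.08] -1.0
[0.01, -0.18, -0.1] -1.0
[0.01, -0.17, -0.12] -1.0
[0.01, -0.16, -0.13] -1.0
[0.01, -0.15, -0.14] -1.0
[0.01, -0.14, -0.16] -1.0
[0.01, -0.12, -0.17] -1.0
[0.01, -0.11, -0.18] -1.0
[0.01, -0.09, -0.19] -1.0
[0.01, -0.08, -0.19] -1.0
[0.01, -0.06, -0.2] -1.0
[0.01, -0.04, -0.2] -1.0
[0.01, -0.02, -0.21] -1.0
[0.01, -0.0, -0.21] -1.0
[0.01, 0.01, -0.21] -1.0
[0.01, 0.03, -0.21] -1.0
t 14.47 pos [0.4572 0.1497 0.1803] rot [-1.27   1.177  1.287] F [ 1.2  0.4 -1.4] M [ 0.07 -0.1   0.  ] gap 0.0126 j [ 0.182  0.043 -0.341  1.202  0.    -1.48 ]
[[-0.015, -0.996, -0.091], [-0.003, -0.091, 0.996], [-1.0, 0.016, -0.001]]
```

View pics/s20.png

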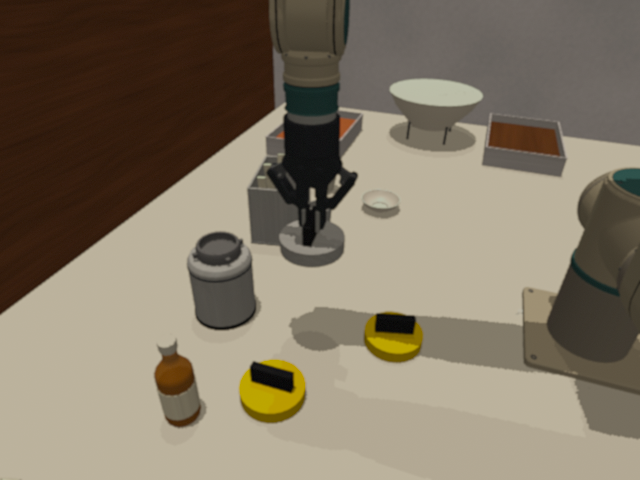

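```bash
python3 -m creep '{"linear":[[-0.1,-0.2,0],[-0.1,-0.2,0],[-0.1,-0.2,-0.05],[-0.1,-0.2,-0.05],[0,-0.2,-0.1]],"twist":[[-1,0,-0.15],[-1,0,0],[-1,0,0],[-1,0,0],[-1,0,0]],"grip":[0,0,0,0,0]}' 80
python3 -m creep '{"linear":[[0,-0.2,-0.1],[0,-0.2,-0.1],[0,-0.15,-0.1],[0,0,0],[0,0,0]],"twist":[[-1,0,0],[-1,0,0],[-1,0,0],[-1,0,0],[-1,0,0]],"grip":[0,0,0,0,0]}' 80
python3 - <<'E'
from h import *
a=cv2.imread('pics/top0.png');b=cv2.imread('pics/side0.png')
cv2.imwrite('pics/z21.png',np.hstack([cv2.resize(a[120:200,205:285],(400,400),interpolation=cv2.INTER_CUBIC),cv2.resize(b[225:325,175:275],(400,400),interpolation=cv2.INTER_CUBIC)]))
s=st();snap('wrist','w21');np.savez('w21.npz',tool_pos=s['tool_pos'],tcp_rot=s['tcp_rot'])
E
```

```text
t: 14.93
tool_pos: [0.4938, 0.1524, 0.1919]
tcp_rot: [-1.589, 0.911, 1.605]
force: [0.4, -0.3, -0.7]
finger_gap: 0.0122
t: 15.35
tool_pos: [0.5177, 0.1549, 0.1857]
tcp_rot: [-1.876, 0.577, 1.912]
force: [0.2, -0.9, -1.5]
finger_gap: 0.0127
t 15.35 pos [0.5177 0.1549 0.1857] rot [-1.876  0.577  1.912] F [ 0.2 -0.9 -1.5] M [-0.01 -0.01 -0.01] gap 0.0127 j [ 0.171  0.15  -0.211  1.23  -0.    -2.388]
[[-0.02, -0.55, -0.835], [-0.004, -0.835, 0.55], [-1.0, 0.014, 0.015]]
```

View pics/z21.png

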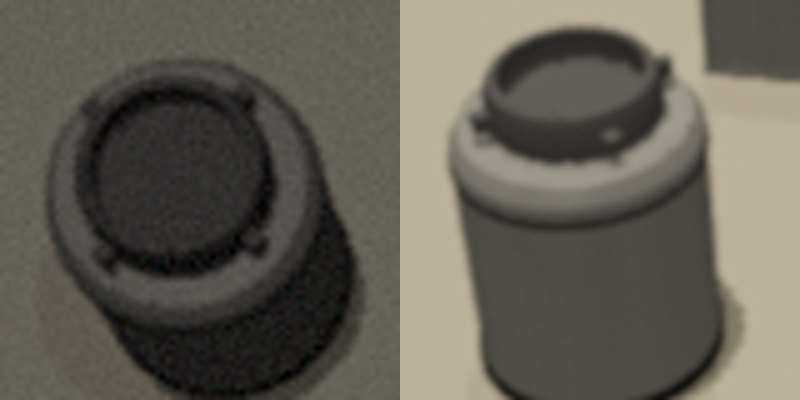

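View pics/w21.png

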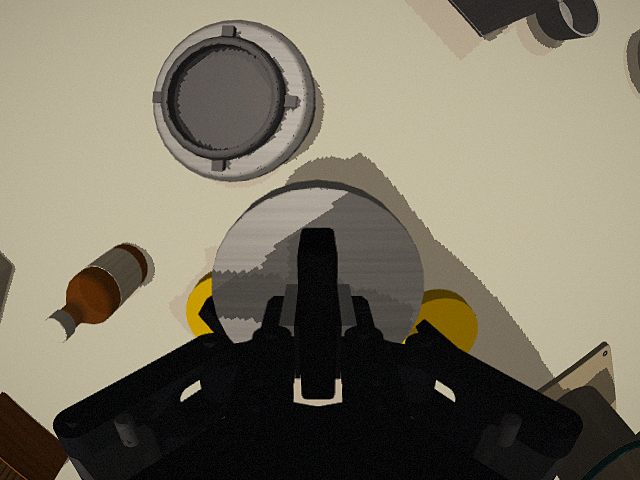

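Run:
```python
from h import *
z=np.load('w21.npz');s=dict(tool_pos=z['tool_pos'],tcp_rot=z['tcp_rot'])
a=cv2.imread('pics/w21.png')
cv2.imwrite('pics/w21z.png',cv2.resize(a[10:190,145:325],(720,720),interpolation=cv2.INTER_CUBIC)[:600])
print('wrist mouth',wonz((226,97),.15,s))
print(tri((240.6,155.0),(219.3,244)),onz('top',(240.6,155),.15),onz('side',(219.3,244),.15))
M=R.from_rotvec(s['tcp_rot']).as_matrix();p=s['tool_pos']
roof=p[2]-.0012+.024
for uv in ((213,270),(424,270),(318,181)): print('lid edge tool mm',M.T@(wonz(uv,roof-.003,s)-p)*1e3)
for uv in ((318,228),): print('bar near end base',M.T@(wonz(uv,roof,s)-p)*1e3)
print('bar far end top',M.T@(wonz((318,398),roof+.034,s)-p)*1e3)
```

```text
wrist mouth [0.62090746 0.14655922 0.15      ]
(array([0.62305635, 0.14842364, 0.14556483]), np.float64(0.005641182949368959)) [0.61875624 0.14660032 0.15      ] [0.62273015 0.15359403 0.15      ]
lid edge tool mm [-20.62249332 -47.07866421  -9.7985749 ]
lid edge tool mm [-19.21521279  50.47428056  -9.07124923]
lid edge tool mm [-20.52379114   1.24443904 -50.06101446]
bar near end base [-23.23478983   1.22019039 -30.37540024]
bar far end top [-56.3050029    1.12428816  33.32402901]
```

View pics/w21z.png

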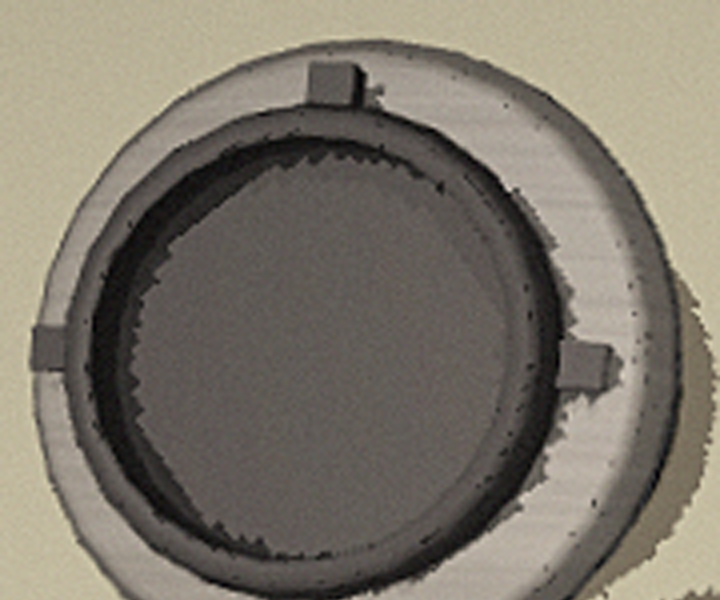

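Run:
```python
from h import *
z=np.load('w21.npz');s=dict(tool_pos=z['tool_pos'],tcp_rot=z['tcp_rot'])
q=lambda x,y:(145+x/4,10+y/4)
for n,uv in dict(L=q(30,348),Rr=q(608,367),T=q(334,66),B=(218.5,170)).items(): print(n,wonz(uv,.1415,s))
for X in ([.624,.154,.15],[.621,.148,.15]): print(X,'top',proj('top',np.array(X)),'side',proj('side',np.array(X)),'wrist',wproj(X,s))
s=st();snap('wrist','w22');np.savez('w22.npz',tool_pos=s['tool_pos'],tcp_rot=s['tcp_rot'])
for q in ['mouth','canister','lid_mid','lid_bar']: print(q,[(np.round(d['position'],4).tolist(),round(d['confidence'],2)) for d in mark_of(q,'wrist')][:3])
a=cv2.imread('pics/w22.png')
cv2.imwrite('pics/w22z.png',cv2.resize(a[10:210,125:325],(600,600),interpolation=cv2.INTER_CUBIC))
```

```text
L [0.65178113 0.18502315 0.1415    ]
Rr [0.59597618 0.11545011 0.1415    ]
T [0.65785888 0.12281733 0.1415    ]
B [0.58945006 0.17682319 0.1415    ]
[0.624, 0.154, 0.15] top (np.float64(236.8293988760794), np.float64(152.31109721717746)) side (np.float64(218.50638730822754), np.float64(243.97578553484644)) wrist (np.float64(212.56313300277884), np.float64(100.48999652997514))
[0.621, 0.148, 0.15] top (np.float64(239.91087380416224), np.float64(153.85668783745837)) side (np.float64(221.87061980694816), np.float64(242.45056301138888)) wrist (np.float64(223.86636467657215), np.float64(98.37235067621012))
t 15.4 pos [0.5175 0.1549 0.1854] rot [-1.877  0.574  1.914] F [ 1.  -0.3 -1.8] M [ 0.   -0.05 -0.  ] gap 0.0125 j [ 0.171  0.15  -0.212  1.23  -0.    -2.391]
[[-0.021, -0.547, -0.837], [-0.004, -0.837, 0.547], [-1.0, 0.015, 0.015]]
mouth [([0.6244, 0.15, 0.1482], 0.81)]
canister [([0.6193, 0.1477, 0.0007], 0.75), ([0.6254, 0.1483, 0.127], 0.49)]
lid_mid [([0.3122, 0.1228, 0.0269], 0.97), ([0.4676, 0.2959, 0.0261], 0.84)]
lid_bar [([0.3193, 0.1219, 0.0408], 0.85), ([0.4676, 0.2935, 0.0437], 0.76), ([0.5123, 0.1566, 0.224], 0.69)]
```

View pics/w22z.png

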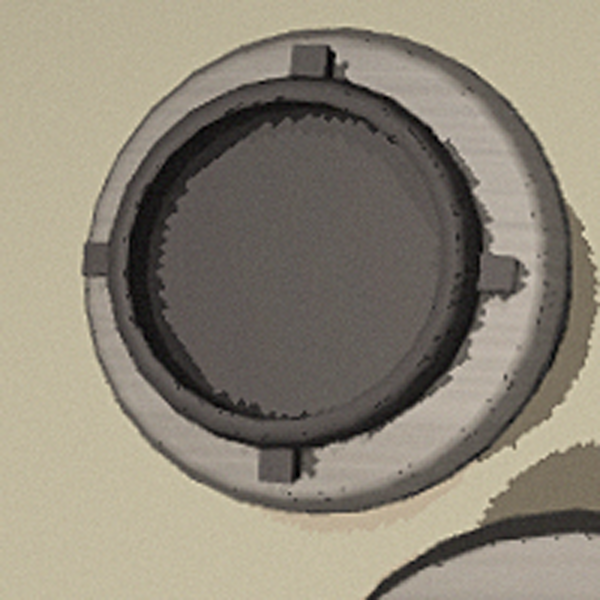

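```bash
python3 - <<'E'
from h import *
plan([.6245,.151,.18],-109)
E
python3 -m creep '{"linear":[[-0.1,-0.4,-0.65],[0,-0.3,-0.65],[0,-0.2,-0.7],[0,0,0]],"twist":[[-1,0,0.1],[-0.9,0,0],[-0.9,0,0],[0,0,0]],"grip":[0,0,0,0]}' 80
python3 - <<'E'
from h import *
plan([.6245,.151,.175],-109)
E
```

```text
t 15.65 pos [0.5179 0.155  0.1867] yaw -123.6 d mm [106.6  -4.   -6.7] dyaw 14.6 n 3 tilt 1.07 tiltfix [ 0.    0.15 -0.15]
[0.06, -0.46, -0.76] -0.97
[0.06, -0.4, -0.8] -0.97
[0.06, -0.33, -0.83] -0.97
t: 15.98
tool_pos: [0.6032, 0.1476, 0.1861]
tcp_rot: [-2.019, 0.364, 2.074]
force: [0.5, 0.1, -1.7]
finger_gap: 0.0123
t 15.98 pos [0.6032 0.1476 0.1861] yaw -109.2 d mm [ 21.3   3.4 -11.1] dyaw 0.2 n 1 tilt 1.82 tiltfix [-0.    0.27 -0.24]
[0.28, -0.25, -0.48] -0.04
```

```bash
python3 -m creep '{"linear":[[0,-0.2,-0.4],[0,-0.05,-0.08],[0,0,0],[0,0,0]],"twist":[[0,0.27,-0.24],[0,0,0],[0,0,0],[0,0,0]],"grip":[0,0,0,0]}' 80
python3 - <<'E'
from h import *
plan([.6245,.151,.150],-109)
st(); snap('wrist','w23');snap('side','s23')
a=cv2.imread('pics/w23.png');b=cv2.imread('pics/s23.png')
cv2.imwrite('pics/z23.png',np.hstack([cv2.resize(a[100:400,140:500],(440,367)),cv2.resize(b[170:290,165:275],(336,367))]))
E
```

```text
t: 16.32
tool_pos: [0.6248, 0.1504, 0.1844]
tcp_rot: [-2.033, 0.353, 2.039]
force: [-0.3, -0.5, -1.9]
finger_gap: 0.0125
t 16.32 pos [0.6248 0.1504 0.1844] yaw -109.6 d mm [ -0.3   0.6 -34.4] dyaw 0.6 n 1 tilt 0.19 tiltfix [ 0.    0.03 -0.02]
[0.86, -0.01, 0.01] -0.12
t 16.32 pos [0.6248 0.1504 0.1844] rot [-2.033  0.353  2.039] F [-0.3 -0.5 -1.9] M [-0.05 -0.03  0.02] gap 0.0125 j [ 1.360e-01  3.170e-01 -1.000e-03  1.256e+00 -0.000e+00 -2.664e+00]
[[-0.003, -0.335, -0.942], [-0.001, -0.942, 0.335], [-1.0, 0.002, 0.003]]
```

View pics/z23.png

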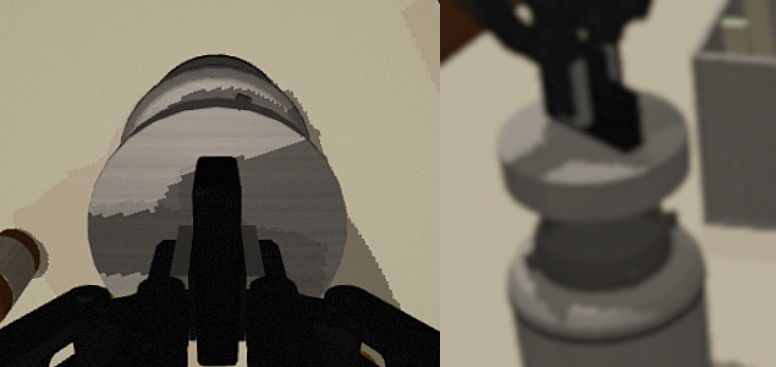

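Run:
```python
from h import *
for X in ([.6245,.151,.127],[.6245,.151,.15],[.6245,.151,.2074],[.6245,.155,.2074],[.6285,.151,.2074]):
  u=np.array(proj('side',np.array(X)));print(X,u,'zoom',440+(u[0]-165)*3.055,(u[1]-170)*3.058)
b=cv2.imread('pics/s23.png');cv2.imwrite('pics/s23z.png',cv2.resize(b[190:330,170:270],(570,798),interpolation=cv2.INTER_CUBIC)[:600])
```

```text
[0.6245, 0.151, 0.127] [220.52141166 254.10285075] zoom 609.6179126301515 257.1865175900505
[0.6245, 0.151, 0.15] [219.13611732 242.97271498] zoom 605.3858384195473 223.1505624016433
[0.6245, 0.151, 0.2074] [215.47009891 213.51812079] zoom 594.186152178612 133.0784133676034
[0.6245, 0.155, 0.2074] [214.20923985 214.70734061] zoom 590.334227756481 136.71504757960724
[0.6285, 0.151, 0.2074] [213.27553759 213.06305365] zoom 587.4817673512474 131.68681807580145
```

View pics/s23z.png

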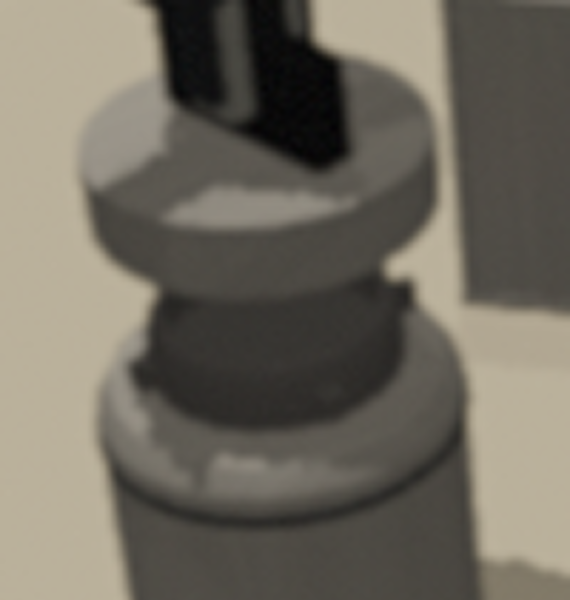

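```bash
python3 -m creep '{"linear":[[0.25,0,-0.02],[0.25,0,0],[0.25,0,0],[0,0,0]],"twist":[[-0.1,0,0],[0,0,0],[0,0,0],[0,0,0]],"grip":[0,0,0,0]}' 80
python3 - <<'E'
from h import *
plan([.625,.1515,.1312],-109)
st()
E
```

```text
t: 16.75
tool_pos: [0.6231, 0.1506, 0.1524]
tcp_rot: [-2.039, 0.343, 2.046]
force: [-0.4, 0.7, -2.7]
finger_gap: 0.0123
t 16.75 pos [0.6231 0.1506 0.1524] yaw -109.0 d mm [  1.9   0.9 -21.2] dyaw -0.0 n 1 tilt 0.22 tiltfix [-0.    0.04 -0.02]
[0.53, -0.04, -0.04] 0.0
t 16.75 pos [0.6231 0.1506 0.1524] rot [-2.039  0.343  2.046] F [-0.4  0.7 -2.7] M [-0.03  0.06 -0.02] gap 0.0123 j [ 0.136  0.333 -0.048  1.194 -0.    -2.674]
[[-0.004, -0.325, -0.946], [-0.001, -0.946, 0.325], [-1.0, 0.002, 0.003]]
```

```bash
python3 -m creep '{"linear":[[0.12,-0.04,-0.05],[0.12,0,-0.02],[0,0,0]],"twist":[[0,0.04,0],[0,0,0],[0,0,0]],"grip":[0,0,0]}' 80
python3 -c "
from h import *
plan([.625,.1515,.1312],-109);st()"
python3 -m creep '{"linear":[[0.12,0,-0.02],[0.12,0,0]],"twist":[[0,0,0],[0,0,0]],"grip":[0,0]}' 80
python3 -c "
from h import *
plan([.625,.1515,.1312],-109);st()"
```

```text
t: 17.0
tool_pos: [0.6256, 0.1511, 0.1403]
tcp_rot: [-2.042, 0.344, 2.044]
force: [0.7, 0.6, -0.6]
finger_gap: 0.0122
t 17.0 pos [0.6256 0.1511 0.1403] yaw -109.0 d mm [-0.6  0.4 -9.1] dyaw -0.0 n 1 tilt 0.17 tiltfix [-0.    0.01 -0.03]
[0.23, -0.0, 0.02] 0.0
t 17.0 pos [0.6256 0.1511 0.1403] rot [-2.042  0.344  2.044] F [ 0.7  0.6 -0.6] M [-0.09 -0.27  0.12] gap 0.0122 j [ 1.380e-01  3.440e-01 -5.900e-02  1.170e+00 -2.000e-03 -2.673e+00]
[[-0.002, -0.325, -0.946], [-0.002, -0.946, 0.325], [-1.0, 0.003, 0.001]]
t: 17.17
tool_pos: [0.6275, 0.151, 0.131]
tcp_rot: [-2.043, 0.344, 2.042]
force: [0.1, -0.0, 0.2]
finger_gap: 0.0121
t 17.17 pos [0.6275 0.151  0.131 ] yaw -109.0 d mm [-2.5  0.5  0.2] dyaw -0.0 n 1 tilt 0.12 tiltfix [-0.   -0.01 -0.02]
[-0.0, 0.01, 0.06] 0.0
t 17.17 pos [0.6275 0.151  0.131 ] rot [-2.043  0.344  2.042] F [ 0.1 -0.   0.2] M [0.06 0.01 0.02] gap 0.0121 j [ 1.370e-01  3.520e-01 -6.800e-02  1.151e+00 -2.000e-03 -2.673e+00]
[[0.0, -0.325, -0.946], [-0.002, -0.946, 0.325], [-1.0, 0.002, -0.001]]
```

```bash
python3 -m creep '{"linear":[[0,0,0],[0,0,0],[0,0,0]],"twist":[[0,0,0],[0.5,0,0],[0.5,0,0]],"grip":[0,0,0]}' 80
python3 - <<'E'
from h import *
plan([.626,.151,.1312],-109)
st();snap('side','s24')
b=cv2.imread('pics/s24.png');cv2.imwrite('pics/s24z.png',cv2.resize(b[190:330,170:270],(428,600),interpolation=cv2.INTER_CUBIC))
E
```

```text
t: 17.42
tool_pos: [0.6279, 0.151, 0.1311]
tcp_rot: [-1.991, 0.427, 1.988]
force: [-1.1, 0.5, -0.7]
finger_gap: 0.0127
t 17.42 pos [0.6279 0.151  0.1311] yaw -114.1 d mm [-1.9 -0.   0.1] dyaw 5.1 n 2 tilt 0.11 tiltfix [ 0.   -0.02 -0.02]
[-0.0, 0.01, 0.02] -0.51
[-0.0, 0.01, 0.02] -0.51
t 17.42 pos [0.6279 0.151  0.1311] rot [-1.991  0.427  1.988] F [-1.1  0.5 -0.7] M [ 0.01  0.   -0.03] gap 0.0127 j [ 1.370e-01  3.520e-01 -6.800e-02  1.150e+00 -2.000e-03 -2.583e+00]
[[0.001, -0.409, -0.913], [-0.002, -0.913, 0.409], [-1.0, 0.001, -0.001]]
```

View pics/s24z.png

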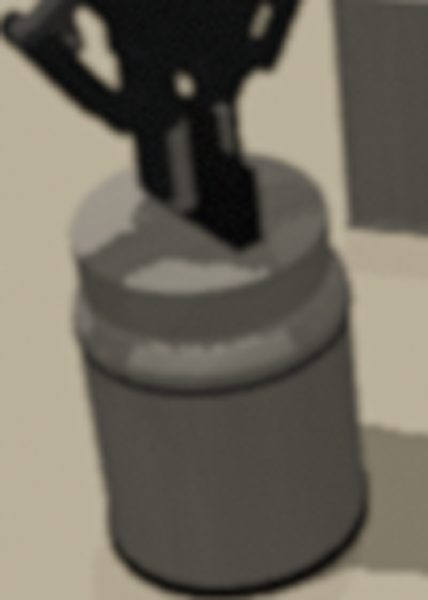

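```bash
for i in 1; do python3 -m creep '{"linear":[[0,0,0],[0,0,0],[0,0,0],[0,0,0],[0,0,0]],"twist":[[1,0,0],[1,0,0],[1,0,0],[1,0,0],[1,0,0]],"grip":[0,0,0,0,0]}' 80; done
python3 -c "
from h import *
plan([.626,.151,.1312],-109,show=0);st()"
```

```text
t: 17.88
tool_pos: [0.6272, 0.1499, 0.1312]
tcp_rot: [-1.704, 0.799, 1.702]
force: [-0.7, 0.5, -0.3]
finger_gap: 0.0126
t 17.88 pos [0.6272 0.1499 0.1312] yaw -140.1 d mm [-1.2  1.1  0. ] dyaw 31.1 n 7 tilt 0.24 tiltfix [ 0.   -0.03 -0.04]
t 17.88 pos [0.6272 0.1499 0.1312] rot [-1.704  0.799  1.702] F [-0.7  0.5 -0.3] M [-0.    0.09  0.07] gap 0.0126 j [ 0.136  0.352 -0.068  1.152 -0.004 -2.132]
[[-0.001, -0.767, -0.642], [-0.004, -0.642, 0.767], [-1.0, 0.003, -0.003]]
```

```bash
python3 -m creep '{"linear":[[0,0,0],[0,0,0],[0,0,0],[0,0,0],[0,0,0]],"twist":[[1,0,0],[1,0,0],[1,0,0],[1,0,0],[1,0,0]],"grip":[0,0,0,0,0]}' 80
python3 -c "
from h import *
plan([.626,.151,.1312],-109,show=0);st()"
python3 -m creep '{"linear":[[0,0,0],[0,0,0],[0,0,0],[0,0,0],[0,0,0]],"twist":[[1,0,0],[1,0,0],[1,0,0],[1,0,0],[1,0,0]],"grip":[0,0,0,0,0]}' 80
python3 -c "
from h import *
plan([.626,.151,.1312],-109,show=0);st()"
```

```text
t: 18.3
tool_pos: [0.6265, 0.1493, 0.1312]
tcp_rot: [-1.389, 1.089, 1.386]
force: [0.2, -0.4, -0.6]
finger_gap: 0.012
t 18.3 pos [0.6265 0.1493 0.1312] yaw -166.0 d mm [-0.5  1.7  0. ] dyaw 57.0 n 12 tilt 0.3 tiltfix [-0.   -0.05 -0.03]
t 18.3 pos [0.6265 0.1493 0.1312] rot [-1.389  1.089  1.386] F [ 0.2 -0.4 -0.6] M [-0.02  0.14  0.04] gap 0.012 j [ 0.136  0.351 -0.069  1.153 -0.005 -1.678]
[[-0.002, -0.97, -0.241], [-0.005, -0.241, 0.97], [-1.0, 0.003, -0.004]]
t: 18.72
tool_pos: [0.6256, 0.1492, 0.1312]
tcp_rot: [-1.056, 1.307, 1.053]
force: [-0.5, -0.5, -0.4]
finger_gap: 0.0126
t 18.72 pos [0.6256 0.1492 0.1312] yaw 168.0 d mm [0.4 1.8 0. ] dyaw 83.0 n 17 tilt 0.34 tiltfix [ 0.   -0.06 -0.03]
t 18.72 pos [0.6256 0.1492 0.1312] rot [-1.056  1.307  1.053] F [-0.5 -0.5 -0.4] M [-0.04  0.12  0.06] gap 0.0126 j [ 0.136  0.351 -0.069  1.155 -0.004 -1.225]
[[-0.003, -0.978, 0.208], [-0.005, 0.208, 0.978], [-1.0, 0.002, -0.005]]
```

```bash
python3 -m creep '{"linear":[[0,0,0],[0,0,0],[0,0,0],[0,0,0],[0,0,0]],"twist":[[1,0,0],[1,0,0],[1,0,0],[1,0,0],[1,0,0]],"grip":[0,0,0,0,0]}' 80
python3 -c "
from h import *
plan([.626,.151,.1312],-109,show=0);st()"
python3 -m creep '{"linear":[[0,0,0],[0,0,0],[0,0,0],[0,0,0],[0,0,0]],"twist":[[1,0,0],[1,0,0],[1,0,0],[1,0,0],[1,0,0]],"grip":[0,0,0,0,0]}' 80
python3 -c "
from h import *
plan([.626,.151,.1312],-109,show=0);st()"
python3 -m creep '{"linear":[[0,0,0],[0,0,0],[0,0,0],[0,0,0],[0,0,0]],"twist":[[1,0,0],[1,0,0],[1,0,0],[1,0,0],[1,0,0]],"grip":[0,0,0,0,0]}' 80
python3 -c "
from h import *
plan([.626,.151,.1312],-109,show=0);st()"
```

```text
t: 19.13
tool_pos: [0.6248, 0.1494, 0.1312]
tcp_rot: [-0.71, 1.458, 0.708]
force: [-0.1, 0.4, -1.5]
finger_gap: 0.0123
t 19.13 pos [0.6248 0.1494 0.1312] yaw 142.0 d mm [1.2 1.6 0. ] dyaw 109.0 n 22 tilt 0.36 tiltfix [-0.   -0.07 -0.02]
t 19.13 pos [0.6248 0.1494 0.1312] rot [-0.71   1.458  0.708] F [-0.1  0.4 -1.5] M [0.07 0.08 0.02] gap 0.0123 j [ 0.136  0.351 -0.07   1.156 -0.003 -0.772]
[[-0.005, -0.788, 0.615], [-0.004, 0.615, 0.788], [-1.0, 0.001, -0.006]]
t: 19.55
tool_pos: [0.6243, 0.1501, 0.1312]
tcp_rot: [-0.358, 1.547, 0.356]
force: [-0.8, 0.5, -0.6]
finger_gap: 0.0123
t 19.55 pos [0.6243 0.1501 0.1312] yaw 116.1 d mm [1.7 0.9 0. ] dyaw 134.9 n 27 tilt 0.36 tiltfix [ 0.   -0.07 -0.  ]
t 19.55 pos [0.6243 0.1501 0.1312] rot [-0.358  1.547  0.356] F [-0.8  0.5 -0.6] M [ 0.05  0.05 -0.01] gap 0.0123 j [ 0.136  0.35  -0.07   1.156 -0.002 -0.319]
[[-0.006, -0.44, 0.898], [-0.002, 0.898, 0.44], [-1.0, 0.0, -0.006]]
t: 19.97
tool_pos: [0.6241, 0.151, 0.1312]
tcp_rot: [-0.002, 1.577, 0.002]
force: [0.4, 0.2, -1.8]
finger_gap: 0.0124
t 19.97 pos [0.6241 0.151  0.1312] yaw 90.1 d mm [ 1.9  0.  -0. ] dyaw 160.9 n 33 tilt 0.33 tiltfix [-0.   -0.07  0.  ]
t 19.97 pos [0.6241 0.151  0.1312] rot [-0.002  1.577  0.002] F [ 0.4  0.2 -1.8] M [ 0.05 -0.05  0.07] gap 0.0124 j [ 0.136  0.35  -0.07   1.156  0.     0.134]
[[-0.006, -0.002, 1.0], [-0.0, 1.0, 0.002], [-1.0, -0.0, -0.006]]
```

```bash
python3 -m creep '{"linear":[[0,0,0],[0,0,0],[0,0,0],[0,0,0]],"twist":[[1,0,0],[1,0,0],[1,0,0],[0.8,0,0]],"grip":[0,0,0,0]}' 80
python3 -c "
from h import *
plan([.626,.151,.1312],-109,show=0);st()"
python3 -m creep '{"linear":[[0,0,0],[0,0,0],[0,0,0]],"twist":[[0.6,0,0],[0.6,0,0],[0.6,0,0]],"grip":[0,0,0]}' 80
python3 -c "
from h import *
plan([.626,.151,.1312],-109,show=0);st()"
```

```text
t: 20.3
tool_pos: [0.6243, 0.1516, 0.1312]
tcp_rot: [0.269, 1.559, -0.269]
force: [0.1, -0.1, -0.2]
finger_gap: 0.0122
t 20.3 pos [0.6243 0.1516 0.1312] yaw 70.4 d mm [ 1.7 -0.6 -0. ] dyaw -179.4 n 36 tilt 0.31 tiltfix [-0.   -0.06  0.01]
t 20.3 pos [0.6243 0.1516 0.1312] rot [ 0.269  1.559 -0.269] F [ 0.1 -0.1 -0.2] M [ 0.03 -0.   -0.01] gap 0.0122 j [ 0.137  0.35  -0.07   1.156  0.002  0.479]
[[-0.005, 0.336, 0.942], [0.001, 0.942, -0.336], [-1.0, -0.001, -0.005]]
t: 20.55
tool_pos: [0.6245, 0.1517, 0.1312]
tcp_rot: [0.396, 1.54, -0.396]
force: [-0.7, 0.2, -0.6]
finger_gap: 0.0125
t 20.55 pos [0.6245 0.1517 0.1312] yaw 61.1 d mm [ 1.5 -0.7 -0. ] dyaw -170.1 n 35 tilt 0.3 tiltfix [-0.   -0.06  0.01]
t 20.55 pos [0.6245 0.1517 0.1312] rot [ 0.396  1.54  -0.396] F [-0.7  0.2 -0.6] M [ 0.04 -0.05  0.02] gap 0.0125 j [ 0.137  0.35  -0.07   1.155  0.002  0.642]
[[-0.005, 0.484, 0.875], [0.001, 0.875, -0.484], [-1.0, -0.001, -0.005]]
```

```bash
cat >> h.py <<'E'
def tq():
    s=observe(); print('TOTAL',round((-109-yawof(s))%360,1),'Mz',round(s['wrist_torque'][2],3),'F',np.round(s['force'],1),'j6',round(s['joint_positions'][5],3),'effort6',round(s['effort'][5],3))
E
python3 -m creep '{"linear":[[0,0,0],[0,0,0]],"twist":[[0.6,0,0],[0.6,0,0]],"grip":[0,0]}' 80 >/dev/null; python3 -c "from h import *;tq()"
python3 -m creep '{"linear":[[0,0,0],[0,0,0]],"twist":[[0.6,0,0],[0.6,0,0]],"grip":[0,0]}' 80 >/dev/null; python3 -c "from h import *;tq()"
python3 -m creep '{"linear":[[0,0,0],[0,0,0]],"twist":[[0.6,0,0],[0.6,0,0]],"grip":[0,0]}' 80 >/dev/null; python3 -c "from h import *;tq()"
```

```text
TOTAL 196.1 Mz 0.02 F [-0.5  1.1 -1.8] j6 0.749 effort6 -0.38
TOTAL 202.3 Mz 0.059 F [-0.7  0.2 -1.4] j6 0.857 effort6 -0.378
TOTAL 208.4 Mz 0.338 F [-0.9  0.2 -1.6] j6 0.964 effort6 -0.064
```

```bash
python3 -m creep '{"linear":[[0,0,0]],"twist":[[0.4,0,0]],"grip":[0]}' 80 >/dev/null; python3 -c "from h import *;tq()"
python3 -m creep '{"linear":[[0,0,0]],"twist":[[0.2,0,0]],"grip":[0]}' 80 >/dev/null; python3 -c "from h import *;tq()"
```

```text
TOTAL 210.4 Mz 0.334 F [-0.6 -0.2 -1.7] j6 0.999 effort6 0.171
TOTAL 211.4 Mz 0.352 F [-0.3 -1.  -0.2] j6 1.016 effort6 0.317
```

```bash
python3 -m creep '{"linear":[[0,0,0]],"twist":[[0.4,0,0]],"grip":[0]}' 80 >/dev/null; python3 -c "from h import *;tq()"
python3 -m creep '{"linear":[[0,0,0]],"twist":[[0,0,0]],"grip":[0]}' 80 >/dev/null; python3 -c "from h import *;tq()"
python3 -m creep '{"linear":[[0,0,0]],"twist":[[0,0,0]],"grip":[0]}' 80 >/dev/null; python3 -c "from h import *;tq();st()"
```

```text
TOTAL 213.3 Mz 0.44 F [ 0.6 -0.5 -0.6] j6 1.05 effort6 0.089
TOTAL 213.3 Mz 0.261 F [-0.7  0.7 -1. ] j6 1.049 effort6 0.468
TOTAL 213.2 Mz 0.201 F [ 0.5 -0.9 -1.1] j6 1.048 effort6 0.266
t 21.47 pos [0.6248 0.1522 0.1312] rot [ 0.711  1.456 -0.711] F [ 0.5 -0.9 -1.1] M [-0.06 -0.03  0.2 ] gap 0.0122 j [ 0.137  0.35  -0.07   1.154  0.002  1.048]
[[-0.004, 0.79, 0.613], [0.002, 0.613, -0.79], [-1.0, -0.002, -0.004]]
```

```bash
python3 -m creep '{"linear":[[0,0,0]],"twist":[[0.3,0,0]],"grip":[0]}' 80 >/dev/null; python3 -c "from h import *;tq()"
python3 -m creep '{"linear":[[0,0,0]],"twist":[[0.1,0,0]],"grip":[0]}' 80 >/dev/null; python3 -c "from h import *;tq()"
```

```text
TOTAL 214.6 Mz 0.422 F [ 0.6 -1.2 -2.6] j6 1.073 effort6 0.128
TOTAL 215.2 Mz 0.418 F [-0.5 -0.2 -1. ] j6 1.083 effort6 0.42
```

```bash
python3 -m creep '{"linear":[[0,0,0],[0,0,0],[0,0,0],[0,0,0]],"twist":[[0,0,0],[0,0,0],[0,0,0],[0,0,0]],"grip":[0.2,0.35,0.5,0.5]}' 80
python3 - <<'E'
from h import *
tq();snap('wrist','w30')
E
```

```text
t: 21.97
tool_pos: [0.6255, 0.1523, 0.1319]
tcp_rot: [0.74, 1.445, -0.739]
force: [0.2, 0.2, -0.0]
finger_gap: 0.0427
TOTAL 215.3 Mz -0.004 F [ 0.2  0.2 -0. ] j6 1.085 effort6 -0.001
```

View pics/w30.png

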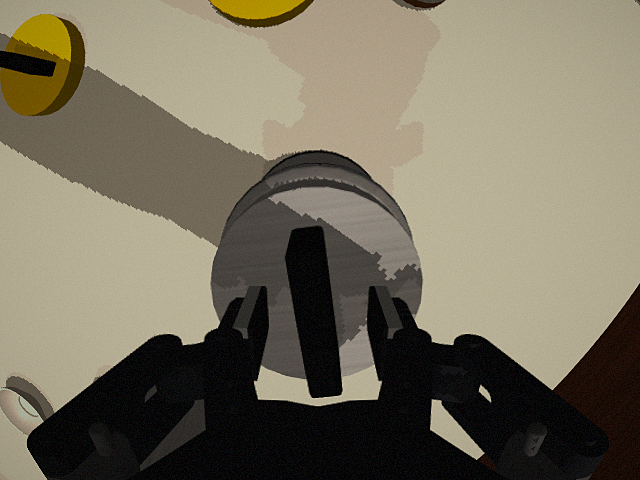

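```bash
python3 -m creep '{"linear":[[0,0,0],[0,0,0]],"twist":[[0,0,0],[0,0,0]],"grip":[0.5,0.5]}' 80 >/dev/null
python3 - <<'E'
from h import *
s=observe();im=snap('wrist','w31');print(s['t'])
def bar(im,cam,s,zt):
    pass
for n in ('w30','w31'):
    a=cv2.imread(f'pics/{n}.png'); m=(a[235:300,275:345].max(2)<22).astype(np.uint8)
    k,l,q,c=cv2.connectedComponentsWithStats(m);k=1+np.argmax(q[1:,4])
    P=[]
    for v in range(240,296,5):
        x=np.where(l[v-235]==k)[0]+275; P.append((x.min(),x.max()))
    print(n,P)
s=observe(); zt=s['tool_pos'][2]-.0012+.058
a=cv2.imread('pics/w31.png');cv2.imwrite('pics/w31z.png',cv2.resize(a[150:410,200:440],(553,600)))
A=wonz((321.5,228),zt-.034,s);B=wonz((325,396),zt,s);A=wonz((306.5,228),zt-.034,s)
d=B-A;print('bar yaw',np.degrees(np.arctan2(d[1],d[0])),np.linalg.norm(d[:2]),'tool z yaw',yawof(s)-90,'centre',(A+B)/2)
E
```

```text
22.1833
w30 [(np.int64(289), np.int64(323)), (np.int64(288), np.int64(324)), (np.int64(287), np.int64(325)), (np.int64(286), np.int64(325)), (np.int64(286), np.int64(326)), (np.int64(287), np.int64(327)), (np.int64(287), np.int64(328)), (np.int64(288), np.int64(328)), (np.int64(289), np.int64(329)), (np.int64(290), np.int64(329)), (np.int64(291), np.int64(330)), (np.int64(292), np.int64(331))]
w31 [(np.int64(288), np.int64(322)), (np.int64(287), np.int64(323)), (np.int64(286), np.int64(324)), (np.int64(285), np.int64(324)), (np.int64(285), np.int64(325)), (np.int64(285), np.int64(326)), (np.int64(287), np.int64(326)), (np.int64(287), np.int64(328)), (np.int64(288), np.int64(328)), (np.int64(289), np.int64(329)), (np.int64(290), np.int64(329)), (np.int64(291), np.int64(330))]
bar yaw -47.27403943218022 0.06253034821618306 tool z yaw -54.32425027377617 centre [0.62400829 0.15122445 0.17212852]
```

View pics/w31z.png

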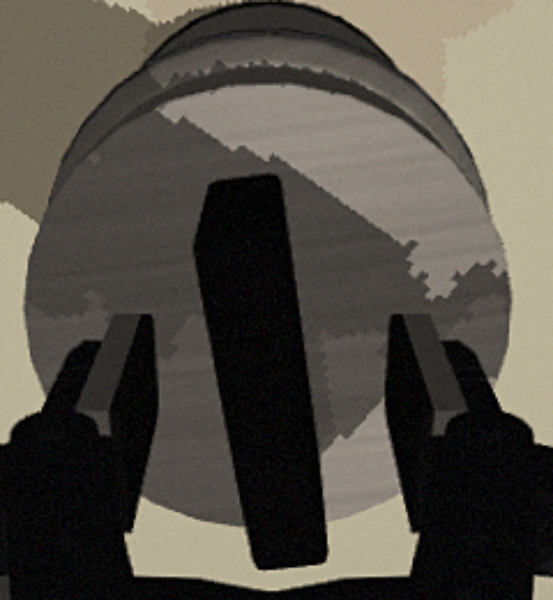

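```bash
python3 -m creep '{"linear":[[0,0,0],[0,0,0],[0,0,0],[0,0,0],[0,0,0]],"twist":[[-0.7,0,0],[-0.7,0,0],[0,0,0],[0,0,0],[0,0,0]],"grip":[0.5,0.5,0.1,0,0]}' 110
python3 -c "from h import *;tq();st()"
python3 -m creep '{"linear":[[0,0,0],[0,0,0]],"twist":[[0,0,0],[0,0,0]],"grip":[0,0]}' 110 >/dev/null; python3 -c "from h import *;tq()"
python3 -m creep '{"linear":[[0,0,0]],"twist":[[0.3,0,0]],"grip":[0]}' 110 >/dev/null; python3 -c "from h import *;tq()"
python3 -m creep '{"linear":[[0,0,0]],"twist":[[0.3,0,0]],"grip":[0]}' 110 >/dev/null; python3 -c "from h import *;tq()"
```

```text
t: 22.65
tool_pos: [0.6256, 0.1519, 0.1328]
tcp_rot: [0.644, 1.476, -0.643]
force: [-3.6, -2.5, 1.2]
finger_gap: 0.0116
TOTAL 208.2 Mz 0.186 F [-3.6 -2.5  1.2] j6 0.96 effort6 0.188
t 22.65 pos [0.6256 0.1519 0.1328] rot [ 0.644  1.476 -0.643] F [-3.6 -2.5  1.2] M [-0.34  0.62  0.19] gap 0.0116 j [ 0.137  0.349 -0.068  1.155  0.002  0.96 ]
[[-0.002, 0.733, 0.68], [0.002, 0.68, -0.733], [-1.0, -0.0, -0.003]]
TOTAL 208.2 Mz 0.22 F [-0.3  0.6 -0.2] j6 0.961 effort6 0.131
TOTAL 209.8 Mz 0.344 F [-0.3 -0.6  0.2] j6 0.988 effort6 0.012
TOTAL 211.3 Mz 0.364 F [-0.6 -0.5  0.4] j6 1.015 effort6 0.15
```

```bash
python3 -m creep '{"linear":[[0,0,0]],"twist":[[0.4,0,0]],"grip":[0]}' 110 >/dev/null; python3 -c "from h import *;tq()"
python3 -m creep '{"linear":[[0,0,0]],"twist":[[0.2,0,0]],"grip":[0]}' 110 >/dev/null; python3 -c "from h import *;tq()"
python3 -m creep '{"linear":[[0,0,0],[0,0,0],[0,0,0],[0,0,0],[0,0,0]],"twist":[[0,0,0],[0,0,0],[0,0,0],[0,0,0],[0,0,0]],"grip":[0.1,0.25,0.4,0.5,0.5]}' 80
python3 - <<'E'
from h import *
s=st();im=snap('wrist','w32')
zt=s['tool_pos'][2]-.002+.058
a=cv2.imread('pics/w32.png');cv2.imwrite('pics/w32z.png',cv2.resize(a[150:410,200:440],(553,600)))
E
```

```text
TOTAL 213.4 Mz 0.424 F [-1.2 -1.1  0.5] j6 1.051 effort6 0.11
TOTAL 214.4 Mz 0.416 F [ 0.1 -0.2  1.4] j6 1.069 effort6 0.369
t: 23.57
tool_pos: [0.6257, 0.1523, 0.1324]
tcp_rot: [0.729, 1.448, -0.727]
force: [-0.2, 0.3, 0.1]
finger_gap: 0.0427
t 23.57 pos [0.6257 0.1523 0.1324] rot [ 0.729  1.448 -0.727] F [-0.2  0.3  0.1] M [ 0.04 -0.05 -0.02] gap 0.0427 j [ 0.137  0.349 -0.069  1.154  0.002  1.07 ]
[[-0.002, 0.803, 0.595], [0.002, 0.595, -0.803], [-1.0, -0.0, -0.003]]
```

View pics/w32z.png

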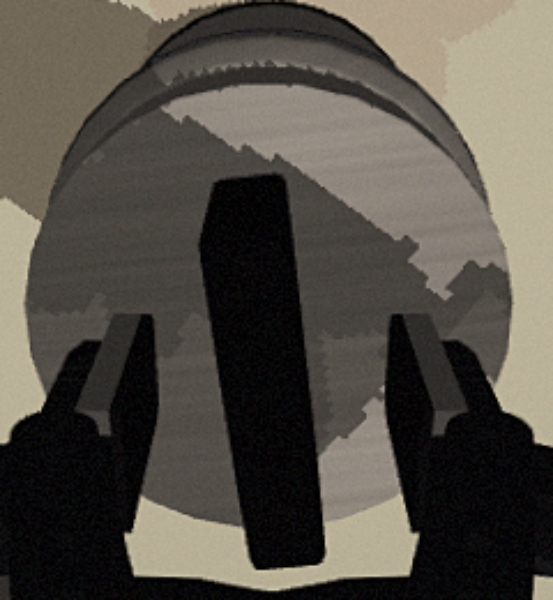

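```bash
python3 -m creep '{"linear":[[-0.2,-0.02,0],[-0.3,0,0],[-0.5,0,0],[-0.7,0,0],[-0.7,0,0]],"twist":[[0,0,0],[0,0,0],[0,0,0],[0,0,0],[0,0,0]],"grip":[0.5,0.5,0.5,0.5,0.5]}' 80 
python3 -m creep '{"linear":[[-0.6,0,0.3],[0,0,0.5],[0,0,0.5],[0,0,0]],"twist":[[0,0,0],[0,0,0],[0,0,0],[0,0,0]],"grip":[0.5,0.5,0.5,0.5]}' 80
python3 - <<'E'
from h import *
s=st();snap('side','s33');snap('top','t33');s=observe();snap('wrist','w33')
for c in ['side','wrist','top']:
  for q in ['lid_mid','mouth','scoop_mid','scoop_hook','sauce','cups','dish']:
    print(c,q,[(np.round(d['position'],4).tolist(),round(d['confidence'],2)) for d in mark_of(q,c)][:3])
print(observe()['t'])
E
```

```text
t: 24.03
tool_pos: [0.6198, 0.1507, 0.2265]
tcp_rot: [0.724, 1.461, -0.736]
force: [0.7, 0.8, 0.7]
finger_gap: 0.0426
t: 24.37
tool_pos: [0.6573, 0.1094, 0.2679]
tcp_rot: [0.729, 1.443, -0.722]
force: [0.4, -0.1, -0.3]
finger_gap: 0.0427
t 24.37 pos [0.6573 0.1094 0.2679] rot [ 0.729  1.443 -0.722] F [ 0.4 -0.1 -0.3] M [ 0.04  0.02 -0.05] gap 0.0427 j [0.067 0.322 0.18  1.424 0.002 0.997]
[[0.005, 0.802, 0.597], [0.003, 0.597, -0.802], [-1.0, 0.006, 0.001]]
side lid_mid [([0.3163, 0.1229, 0.0229], 0.95), ([0.4639, 0.2971, 0.028], 0.9), ([0.6267, 0.1497, 0.1577], 0.87)]
side mouth []
side scoop_mid [([0.5817, -0.1612, 0.1012], 0.82)]
side scoop_hook [([0.5929, -0.1616, 0.1403], 0.83), ([0.6256, 0.1494, 0.1727], 0.35)]
side sauce [([0.5741, 0.3728, -0.0001], 0.86)]
side cups [([0.6111, -0.3688, 0.0009], 0.87)]
side dish [([0.442, -0.3207, 0.0005], 0.68)]
wrist lid_mid [([0.3131, 0.1242, 0.03], 0.79), ([0.6272, 0.1539, 0.1611], 0.7)]
wrist mouth []
wrist scoop_mid [([0.5792, -0.1594, 0.1024], 0.91)]
wrist scoop_hook []
wrist sauce []
wrist cups []
wrist dish [([0.4452, -0.3167, -0.0003], 0.96)]
top lid_mid [([0.6222, 0.1514, 0.1589], 0.81), ([0.3188, 0.1257, 0.0281], 0.58)]
top mouth [([0.5823, -0.1639, 0.104], 0.6)]
top scoop_mid []
top scoop_hook [([0.5919, -0.1642, 0.1405], 0.56)]
top sauce []
top cups [([0.606, -0.3691, 0.0038], 0.88)]
top dish [([0.4415, -0.3174, 0.0011], 0.91), ([0.5919, -0.1665, 0.1403], 0.38)]
25.5667
```

View pics/s33.png

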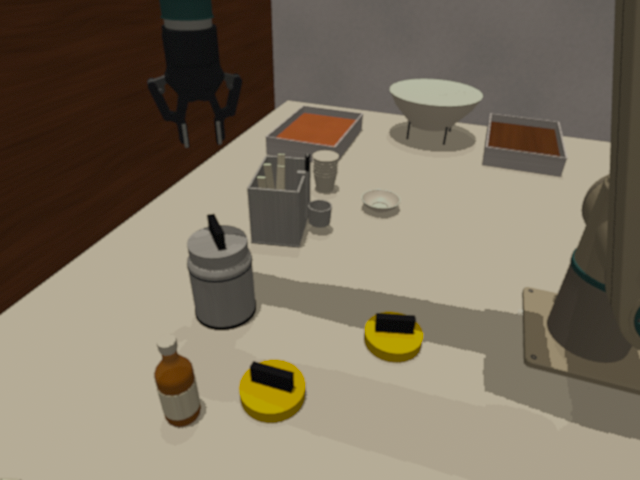

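View pics/t33.png

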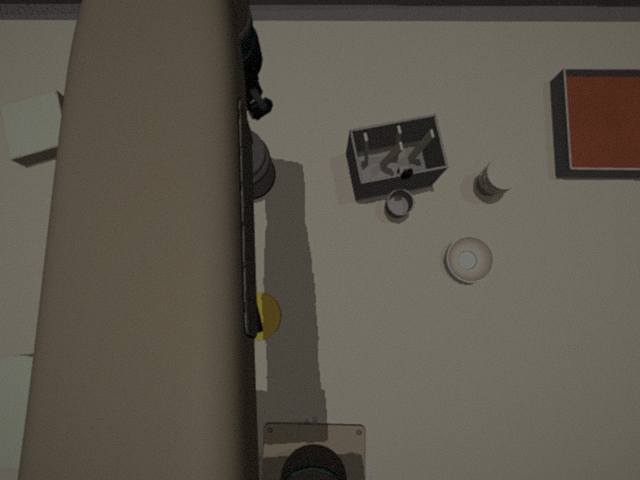

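The side view shows the lid seated on the canister at (219,250), the scoop hanging at the tub rim at (312,190), and the bystanders where they were. The robot is clear of everything, so I'm handing in.

```bash
python3 -c "
from h import *
st(); finish_job()"
```

```text
t 25.57 pos [0.6542 0.1117 0.2649] rot [ 0.727  1.449 -0.722] F [-0.1  0.5  0.9] M [ 0.05 -0.04 -0.03] gap 0.0428 j [0.07  0.323 0.175 1.423 0.004 0.998]
[[-0.001, 0.8, 0.599], [0.004, 0.599, -0.8], [-1.0, 0.001, -0.003]]
the job is handed in; nothing more can be done
```

I handed the job in at 25.6 s, with the scoop hanging on the tub and the lid screwed snug on the canister. No verdict came back.

- **Scoop:** It hangs by its hook over the tub's -x rim, cup outside. My last looks put scoop_mid at 101–104 mm and the hook at about 140 mm, and it was upright in the pictures.
- **Lid turning:** I set the steel lid down fully and turned it clockwise about 213–215° in one grasp. I stopped when the wrist read about 0.42 N m, and the highest reading was 0.44. Let go, it sprang back 6–7°, so I regrasped it. It resisted at once (0.34–0.36 N m), so I took it to 0.42 N m again and released it. It came to rest at the same angle both times.
- **Lid seat:** The last looks put lid_mid at 158–161 mm and within about 5 mm of the mouth. The wrist camera earlier put the mouth at (0.624, 0.150). I did not measure the seal's remaining turn directly. From the torque and angle I estimate about 0.09 rad.
- **Bystanders:** The cups and dish appear unmoved in the first and last pictures, and the sauce bottle too in the side view (the arm hid it from the top camera in the last picture). I never went near them.

**What disagreed:**
- The fingertips sit about 30–40 mm above the reported TCP in both the side and wrist cameras, so I set grasp heights from the pictures.
- The side and top cameras put the mouth's y about 4 mm off from the wrist view, and I used the wrist.
- The hook tip touched the tub wall lightly (about 2 N) on the first lowering. I moved it 6 mm and lowered again.

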